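Cure a batch of power modules in the pedal-fired lamp hood

ROBOT

A 6-joint arm with a two-finger parallel gripper is mounted at the origin on the work surface. World frame = base frame: x ahead of the robot, y to its left, z up, the work surface at z = 0. Lengths are in mm, angles in rad, forces in N, time in s.
With the tool pointing down it reaches from about 250 to 850 mm from the base axis. Payload 12.5 kg.
Tool frame: the origin (TCP) lies at the very end of the fingers, on their centre line; the grasp point (between the pads) lies 19 mm behind it; z points along the fingers, y is the line along which they close (so a half turn about z gives the same grasp; the last joint's range is limited). The gripper opens to 93 mm and grips with 3 to 60 N. Pads are 15 mm wide; open, the fingers measure 128 mm over their backs; the gripper's body (75 mm by 188 mm) begins 65 mm behind the grasp point.
Start: joints at [-1.399, 0.351, 1.652, -0, 1.139, -0.085], TCP at [139.713, -531.944, 218.633] pointing down, gripper open.
Joint ranges: [-2.75, 2.75], [-0.79, 2.1], [0.01, 2.65], [-1.57, 4.71], [0.07, 3.14], [-2.87, 2.87]. Speed limits (rad/s): [2.22, 2.22, 2.79, 3.14, 3.14, 3.14].

INTERFACE

Orientations are given as [roll, pitch, yaw] about the fixed x, y, z axes, in that order (R = Rz(yaw) Ry(pitch) Rx(roll)).
In Python, from plant import manip, camera, find_in, landmark_of gives the robot as it stands.
- The arm moves only by the tool play_rows, never from a script. Its argument "moves" is a list of rows, each a list of 2 entries, a list of its own where there are three numbers: the shift along the tool's x, y, z each as a share of 25 cm, from -1 to 1, then the turn, a rotation vector about the tool's x, y, z each as a share of 90 degrees, from -1 to 1. A call has exactly 8 rows; each row is the pose to reach, as a shift and turn from the pose commanded when the call began, along the tool's axes at that moment; what a row does not reach only later rows make up. A row lasts 1/12 s, in which the tool goes at most 41.7 mm and 7.16 degrees, less where a joint would pass 70% of its speed; a pose out of reach is approached as far as the arm can. A call with a number of a shift or a turn outside -1 to 1 is refused whole. A call with a gripper value outside its range is refused whole. "claw" is the finger opening in mm, from 0 to 93, set as the call begins (left out, the last holds). The fingers move at their own pace and stop on an object; "grip_force" is the grip in N (left out, the last holds). Time passes only in rows, so rows that repeat a pose let the fingers close, or fill a call up. It gives the time, the measured TCP pose, the force, the opening and the grip force at its end, in the units of the state.
- manip.observe(): the state, without advancing time (a new reading comes with each control period).
- camera(name): name is "scene" or "top" or "wrist"; returns a dict with "frame" (384x512x3 uint8, blue, green, red), "camera_matrix" (3x3 intrinsics, pixels), "distortion" ([k1, k2, p1, p2, k3] as OpenCV has them; the pictures are not rectified), "extrinsics" (4x4, takes a point from camera to world coordinates); the wrist camera has in their place "tool_from_camera" (4x4, takes a point from camera to tool coordinates, whose origin is the TCP and whose axes are the flange's). Camera axes: x right, y down, z forward; pixel columns grow to the right and rows downward; lengths in mm; the calibration is good to about 2 mm. A picture is of the moment at which its call begins: read the wrist's pose just before it. There is no depth.
- manip.finish_job(): hands the job in; it is judged then, once.
Trained networks look in a picture, given as the dict that the camera call returned (one of the last four; its "shot" number tells which), for a name from the list of things; names that differ only in an ending like _2 or _b are one class to them, and where a whole thing is asked for, a point or a joint stands for the part that bears it (a point fixed in the world has none). Each returns a list of dicts, best first, with "conf" (0 to 1); they miss things now and then, are a little off and sometimes report something else, mostly with a low value. They report only what shows in the picture. A call takes as long as a camera call. They do not tell look-alikes from the thing itself.
- find_in(picture, target): "bbox" ([left, top, right, bottom] in pixels, round what is visible of it).
- landmark_of(picture, target): "pixel" ([column, row] in pixels: a listed point, or the origin of a listed thing).
The state is a dict: "time_s": time; "qpos": joint angles; "dq": joint speeds; "joint_torque": joint torques, N m; "ee_pos": TCP position; "orientation": TCP orientation; "force": force on the tool from outside, world axes, zero at the start; "moment": the same for the moment, N m; "width": finger opening in mm; "grip_force": force on a finger pad.
Only numpy, scipy, OpenCV 4.12 (cv2) and the standard library are available. Lean on these libraries where they do the work, as an engineer would, in place of code of your own. Each camera call takes 0.05 s, during which the arm holds its last target. There are 200 camera calls.

TASK

Load every power module lying on the bench flat into the wells of the sled, then slide the sled by its orange stalk through the mouth of the blue curing hood, all the way in and sideways into the pocket behind the yellow gate post. With the sled fully home, and not before, press the red pedal down to its stop and keep it there for a good second, let it up, draw the loaded sled back out of the hood until it is completely clear, and set all the modules flat in the green tray, leaving the other things on the bench where they are.

Things in the scene. Friction and masses are not known exactly. Their poses are not given: they have to be found in the camera images.
- module1: potted power module: black base 64 x 40 x 14 mm (long side along its x axis) with a copper-coloured finned heatsink block on top in the middle, 24 mm wide along x, 36 mm along y, 18 mm tall (total height 32 mm); grip the heatsink across its 24 mm, fingertips just above the base. Origin: centre of the underside, z up. 90 g. May be absent.
- module2: potted power module: black base 64 x 40 x 14 mm (long side along its x axis) with a copper-coloured finned heatsink block on top in the middle, 24 mm wide along x, 36 mm along y, 18 mm tall (total height 32 mm); grip the heatsink across its 24 mm, fingertips just above the base. Origin: centre of the underside, z up. 90 g. May be absent.
- module3: potted power module: black base 64 x 40 x 14 mm (long side along its x axis) with a copper-coloured finned heatsink block on top in the middle, 24 mm wide along x, 36 mm along y, 18 mm tall (total height 32 mm); grip the heatsink across its 24 mm, fingertips just above the base. Origin: centre of the underside, z up. 90 g. May be absent.
- sled: loose grey-rimmed aluminium sled, 240 x 90 mm, 0.3 kg, flat underside on the bench. Origin: on the underside, under the stalk; x points to its front end, z up. It reaches from x = -96 to +144 mm, y = +-45 mm. Deck 6 mm thick, rims 6 mm thick rising to 14 mm round two wells. Modules lie in the wells with their long side across the sled (along y).
- stalk_top (a point): top of the sled's upright orange stalk, 86 mm above its underside at x = y = 0. The stalk is 20 mm along the sled's x and 14 mm along its y: grip it across the 14 mm. In the hood it stands up through the roof slot: keep the fingertips above the roof (52 mm).
- rear_well (a point): floor centre of the sled's rear well, at sled x = -63 mm, 6 mm above the underside; the well is 54 mm (sled x) by 78 mm (y): room for one module
- front_well (a point): floor centre of the sled's front well, at sled x = 87 mm, 6 mm up; the well is 102 mm (sled x) by 78 mm (y): room for two modules side by side, 25 mm before and behind the centre (sled x = 62 and 112 mm)
- hood: low blue curing hood fixed to the bench, 276 mm long, 152 mm wide, roof underside 44, top 52 mm (cooling fins at the far end to 62). Origin: on the bench, middle of the mouth; x straight in, z up. Inner faces: straight wall y = +53, pocket wall y = -83, end wall x = 268 mm. Flared guides reach 40 mm before the mouth. The sled enters front end first, its x along the hood's.
- gate_post (a point): top of the yellow gate post on the mouth's -y side: it fills y = -53 to -87 mm for hood x = 0 to 14 mm, so the mouth is 106 mm wide. The sled can shift sideways behind it once the sled's origin is past hood x = 110 mm; it meets the end wall at x = 124 mm
- slot_start (a point): start of the stalk's slot in the roof, at hood x = y = 0, height 52 mm. The L-shaped slot is y = +-18 mm wide from x = 0 to 142 mm; its side leg, between x = 94 and 142 mm, leads to y = -48 mm
- slot_end (a point): where the middle of the stalk stands when the sled is fully home (hood x = 117, y = -30 mm, height 52 mm: roof top); the sled may stand 7 mm nearer or farther in x and y
- pedal (a joint): angle of the red spring pedal in rad: 0 up, 0.22 down at its stop; springs back when let go; about 10 N at the pad holds it on the stop
- pedal_pad (a point): middle of the black rubber pad on top of the red pedal plate (plate 132 mm long, 70 mm wide, sloping up from the hinge), 100 mm from the hinge; about 61 mm above the bench when up and about 39 mm when down on the stop
- pedal_base: dark steel base of the pedal, 150 x 90 mm, fixed. Origin: centre of its underside; the hinge is parallel to y at x = +62, z = 30 mm, the pedal points from there to -x
- tray: green open tray fixed to the bench, 130 mm (x) by 200 mm (y), 24 mm tall, walls and floor 5 mm. Origin: centre of its underside; modules fit with their long side along x, about 60 mm apart along y
- multimeter: yellow multimeter, 85 x 160 x 44 mm, a bystander to leave alone
- cup: white paper cup, 72 mm wide, 85 mm tall, a bystander to leave alone
- spool: white solder spool, 60 mm wide, 38 mm tall, a bystander to leave alone
- screwdriver: red screwdriver, 160 mm long, lying, a bystander to leave alone
- pliers: blue-handled pliers, about 150 mm long, lying, a bystander to leave alone
- battery: black battery, 34 mm wide, 61 mm tall, standing, a bystander to leave alone
Mind the look-alikes: they are no part of the job. What is shaped like the module1 but pink or purple is not meant.

How it is judged (in metres and radians):
On the way, in this order (a step that is already met when the one before it is completed fails the run):
1. all modules lie flat in the sled's wells, with the sled outside the hood (x of module1 in the frame of sled between -0.09 and 0.138 m and y of module1 in the frame of sled between -0.039 and 0.039 m and z of module1 in the frame of sled between 0.002 and 0.01 m and angle between each of module1, module2, module3's own z axis and vertical below 0.15 rad and x of module2 in the frame of sled between -0.09 and 0.138 m and y of module2 in the frame of sled between -0.039 and 0.039 m and z of module2 in the frame of sled between 0.002 and 0.01 m and x of module3 in the frame of sled between -0.09 and 0.138 m and y of module3 in the frame of sled between -0.039 and 0.039 m and z of module3 in the frame of sled between 0.002 and 0.01 m and x of sled in the frame of hood below -0.14 m and height (world z) of sled below 0.01 m and angle between sled's own z axis and vertical below 0.05 rad), for 0.2 s.
2. the loaded sled is fully home in the pocket behind the gate post (x of module1 in the frame of sled between -0.09 and 0.138 m and y of module1 in the frame of sled between -0.039 and 0.039 m and z of module1 in the frame of sled between 0.002 and 0.01 m and angle between each of module1, module2, module3's own z axis and vertical below 0.15 rad and x of module2 in the frame of sled between -0.09 and 0.138 m and y of module2 in the frame of sled between -0.039 and 0.039 m and z of module2 in the frame of sled between 0.002 and 0.01 m and x of module3 in the frame of sled between -0.09 and 0.138 m and y of module3 in the frame of sled between -0.039 and 0.039 m and z of module3 in the frame of sled between 0.002 and 0.01 m and x of sled in the frame of hood above 0.108 m and y of sled in the frame of hood below -0.02 m and angle between sled's own z axis and vertical below 0.05 rad), for 0.2 s.
3. the pedal is held on its stop for 0.8 s with the loaded sled fully home (all of step 2 and value of joint pedal above 0.205 rad), for 0.8 s.
4. the pedal is up and the loaded sled is drawn completely clear of the hood (all of step 1 and value of joint pedal below 0.03 rad), for 0.2 s.
At the end, for the whole second after the job is handed in: every module that is present lies flat in the green tray (tilt under 0.15 rad, underside within 7 mm of the tray floor), at rest; the sled lies flat on the bench, its whole length outside the hood's mouth (origin at hood x below -140 mm); the pedal is up (below 0.03 rad) (x of module1 in the frame of tray between -0.06 and 0.06 m and y of module1 in the frame of tray between -0.095 and 0.095 m and z of module1 in the frame of tray between 0 and 0.012 m and angle between each of module1, module2, module3's own z axis and vertical below 0.15 rad and linear speed of each of module1, module2, module3, sled below 0.02 m/s and x of module2 in the frame of tray between -0.06 and 0.06 m and y of module2 in the frame of tray between -0.095 and 0.095 m and z of module2 in the frame of tray between 0 and 0.012 m and x of module3 in the frame of tray between -0.06 and 0.06 m and y of module3 in the frame of tray between -0.095 and 0.095 m and z of module3 in the frame of tray between 0 and 0.012 m and x of sled in the frame of hood below -0.14 m and height (world z) of sled below 0.01 m and angle between sled's own z axis and vertical below 0.05 rad and value of joint pedal below 0.03 rad); the robot touches nothing.
It fails at once if the pedal is pressed (over 0.12 rad) while the sled is not home in the hood (value of joint pedal above 0.12 rad and not (x of sled in the frame of hood above 0.108 m and y of sled in the frame of hood below -0.02 m and angle between sled's own z axis and vertical below 0.05 rad)).
It fails at once if a bystander (multimeter, cup, spool, screwdriver, pliers, battery) is moved by more than 30 mm (distance of any of multimeter, cup, spool, screwdriver, pliers, battery from where it was at the start of the episode above 0.03 m).
It fails at once if the cup or the battery is knocked over (angle between any of cup, battery's own z axis and vertical above 0.6 rad).
Of module1, module2, module3 only 2 to 3 are there at a start; the rules pass over those that are not, and their reading is None.
At some moment in a run one of module1, module2, module3 may be knocked a few centimetres aside while the robot is not near it.
Once in a run the grip may slacken for a moment while it holds something.
It also fails if it takes over 200 s, if anything falls off the work surface, if the arm or the gripper's body presses on something with over 40 N, if the wrist force passes 120 N, or if a joint passes its speed limit or range.

## Working session

There is one attempt and no reset: what is moved stays moved. The work goes in short steps, Python scripts to look and compute and a tool call to move; the robot and the scene stay as the last step left them, time stands still between calls to the robot, and variables do not carry over. Pictures are saved under pics/ and viewed, at most 14 in all, crops included, and the job is handed in when it is done.

Besides the shell and the picture viewer there is one more tool, called after "Emit:" by a JSON object that holds its "op" and its "data". play_rows: Moves the arm, as the interface text tells. Shift numbers are shares of 25 cm and turn numbers shares of 90 degrees, none past 1 either way. Its arguments: {"type":"object","properties":{"moves":{"type":"array"},"claw":{"type":"number"},"grip_force":{"type":"number"}},"required":["moves"]}

```bash
ls; mkdir -p pics; python3 - <<'E'
from plant import manip,camera,find_in,landmark_of
import cv2,json
print(manip.observe())
for n in ['scene','top']:
    p=camera(n); cv2.imwrite(f'pics/{n}0.png',p['frame'])
    print(n,p['camera_matrix'],p['distortion'],p['extrinsics'])
    for t in ['module1','stalk_top','rear_well','front_well','sled','hood','gate_post','slot_start','slot_end','pedal_pad','pedal_base','tray']:
        print(t,[( [round(float(x)) for x in d['pixel']],round(float(d['conf']),2)) for d in landmark_of(p,t)][:5])
E
```

```text
pics
{'time_s': 0.0, 'qpos': array([-1.39857028e+00,  3.51243737e-01,  1.65241980e+00,  2.34368814e-05,
        1.13910718e+00, -8.46173406e-02]), 'dq': array([ 0.00029815, -0.00045046, -0.00037886,  0.00045937, -0.00206695,
       -0.00080455]), 'joint_torque': array([-1.18952194e-03, -4.97319674e+01, -2.85257542e+01,  6.98486553e-02,
        2.57191173e-02, -8.66212736e-05]), 'ee_pos': array([ 139.6777101 , -531.61138285,  218.0989568 ]), 'orientation': array([-3.14042060e+00, -1.20764659e-04,  2.56833495e-01]), 'force': array([ 0.19138501,  0.52548971, -0.81212592]), 'moment': array([ 0.0048835 , -0.03956215,  0.0013325 ]), 'grip_force': 0.0, 'width': 92.82565822024971}
scene [[394.72609931   0.         257.43426773]
 [  0.         394.72609931 185.61313648]
 [  0.           0.           1.        ]] [-0.02747035  0.          0.          0.          0.        ] [[ 7.68258689e-01  3.74388308e-01 -5.19241737e-01  1.09101004e+03]
 [ 6.40077221e-01 -4.60590639e-01  6.14945050e-01 -7.12104552e+02]
 [-8.92964610e-03 -8.04791686e-01 -5.93490188e-01  7.88738823e+02]
 [ 0.00000000e+00  0.0
[... 855 characters left out ...]
38595e+00]
 [ 3.66795850e-03 -1.06018464e-01 -9.94357396e-01  1.50401160e+03]
 [ 0.00000000e+00  0.00000000e+00  0.00000000e+00  1.00000000e+00]]
module1 [([316, 223], 0.64), ([310, 194], 0.53), ([280, 194], 0.53), ([284, 218], 0.52), ([221, 127], 0.23)]
stalk_top [([290, 148], 0.71), ([360, 129], 0.63)]
rear_well [([345, 178], 0.73), ([302, 154], 0.71)]
front_well [([266, 149], 0.58)]
sled [([289, 150], 0.77)]
hood [([227, 146], 0.96), ([347, 178], 0.47)]
gate_post [([225, 128], 0.95)]
slot_start [([222, 146], 0.85), ([233, 195], 0.36)]
slot_end [([192, 140], 0.7)]
pedal_pad [([352, 182], 0.76), ([226, 148], 0.4)]
pedal_base [([350, 177], 0.96)]
tray [([184, 193], 0.81), ([262, 118], 0.57)]
```

```bash
python3 - <<'E'
import cv2
a=cv2.imread('pics/top0.png')[90:270,150:400]; cv2.imwrite('pics/topc.png',cv2.resize(a,None,fx=3.2,fy=3.2,interpolation=cv2.INTER_CUBIC))
a=cv2.imread('pics/scene0.png')[130:370,70:390]; cv2.imwrite('pics/scenec.png',cv2.resize(a,None,fx=2.5,fy=2.5,interpolation=cv2.INTER_CUBIC))
E
```

```text
(no output)
```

View pics/topc.png

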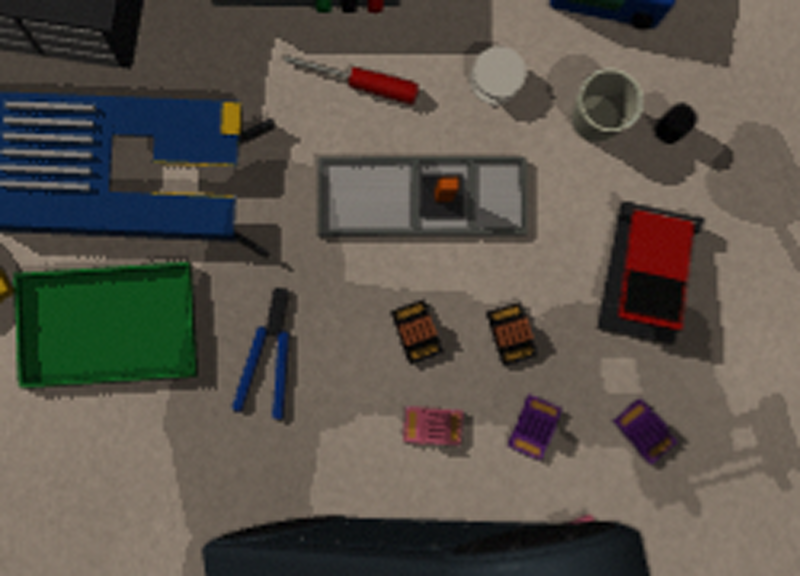

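View pics/scenec.png

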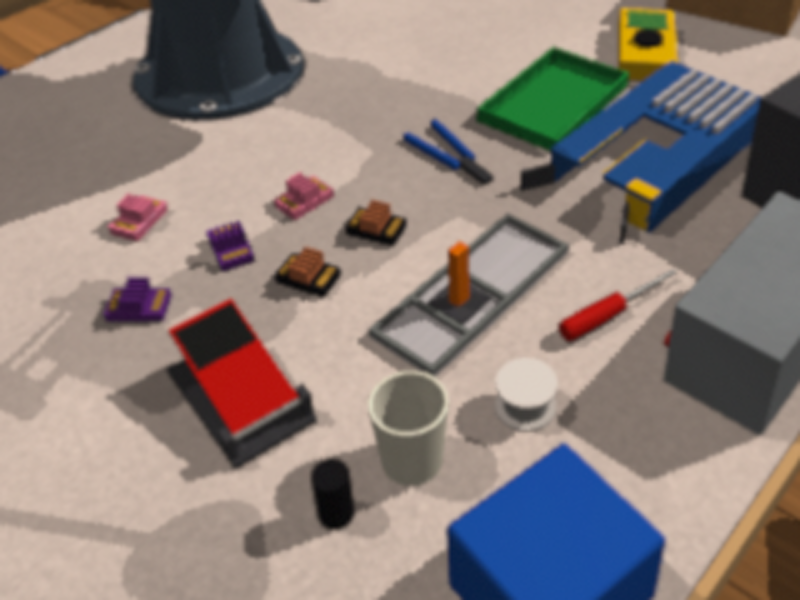

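```bash
cat > h.py <<'E'
from plant import manip,camera,find_in,landmark_of
import numpy as np,cv2
from scipy.spatial.transform import Rotation as R
def cam(n):
    o=manip.observe(); p=camera(n)
    if n=='wrist':
        T=np.eye(4);T[:3,:3]=R.from_euler('xyz',o['orientation']).as_matrix();T[:3,3]=o['ee_pos']
        p['E']=T@p['tool_from_camera']
    else: p['E']=p['extrinsics']
    return p
def ray(p,px):
    u=cv2.undistortPoints(np.array([[px]],float),p['camera_matrix'],p['distortion'])[0,0]
    return p['E'][:3,3],p['E'][:3,:3]@np.array([u[0],u[1],1])
def at(p,px,z):
    c,d=ray(p,px); return c+d*(z-c[2])/d[2]
def pix(p,X):
    T=np.linalg.inv(p['E']); return cv2.projectPoints(np.atleast_2d(np.array(X,float)),R.from_matrix(T[:3,:3]).as_rotvec(),T[:3,3],p['camera_matrix'],p['distortion'])[0][:,0]
Z=dict(module1=0,stalk_top=86,rear_well=6,front_well=6,sled=0,hood=0,gate_post=52,slot_start=52,slot_end=52,pedal_pad=61,pedal_base=0,tray=0)
def lm(p,t,k=6):
    for d in landmark_of(p,t)[:k]: print(t,np.round(d['pixel'],1),round(float(d['conf']),2),np.round(at(p,d['pixel'],Z[t])[:2],1))
def copper(p,z,minA=15):
    "copper blobs: hue-selected; returns pixel centroid + world minAreaRect"
    h=cv2.cvtColor(p['frame'],cv2.COLOR_BGR2HSV)
    m=cv2.inRange(h,(4,70,50),(14,190,255)); n,l,s,c=cv2.connectedComponentsWithStats(m)
    for i in range(1,n):
        if s[i,4]>=minA: print('blob',c[i].round(1),s[i,4],at(p,c[i],z)[:2].round(1),'hsv',cv2.mean(h,(l==i).astype('uint8'))[:3])
E
python3 - <<'E'
from h import *
for n in ['scene','top']:
    p=cam(n); print(n)
    for t in Z: lm(p,t,10 if t=='module1' else 3)
    for t in ['cup','battery','pliers','screwdriver','spool','module1']: print(t,[(np.round(d['bbox']),round(float(d['conf']),2)) for d in find_in(p,t)[:8]])
    copper(p,23)
    cv2.imwrite(f'pics/{n}1.png',cv2.resize(p['frame'],(800,600)))
E
```

```text
scene
module1 [158.8 231. ] 0.85 [ 320.2 -249. ]
module1 [124.6 252.5] 0.79 [ 315.6 -364.7]
module1 [127.1 221. ] 0.74 [ 210.5 -282. ]
module1 [251.6 256. ] 0.62 [ 594.7 -152.1]
module1 [191.2 240.5] 0.57 [ 423.1 -215.5]
module1 [254.4 227.4] 0.56 [526.7 -59.8]
module1 [217.1 222.4] 0.52 [ 426.  -113.6]
module1 [334.5 182.9] 0.18 [593.9 282. ]
stalk_top [205.1 336.8] 0.61 [ 719.  -437.5]
stalk_top [255.2 229.1] 0.58 [ 594.1 -134.6]
rear_well [235.  263.1] 0.96 [ 581.1 -203.6]
front_well [274.2 235.6] 0.87 [597.  -55.4]
sled [250.4 253.1] 0.6 [ 585.1 -146. ]
hood [303.9 211. ] 0.65 [597.2  94.2]
hood [237.8 312.4] 0.53 [ 686.6 -309.9]
gate_post [326.  207.4] 0.66 [670.5  95.2]
slot_start [304.4 194.3] 0.81 [586.2 107.3]
slot_end [330.5 183.6] 0.63 [618.8 205.2]
pedal_pad [161.1 264.8] 0.58 [ 480.4 -358.8]
pedal_base [164.8 288.7] 0.57 [ 499.1 -374.4]
tray [289.8 169.5] 0.6 [428.5 252.1]
cup [(array([221., 276., 250., 327.]), 0.64)]
battery [(array([196., 311., 213., 341.]), 0.78)]
pliers [(array([231., 178., 264., 202.]), 0.59), (array([137., 249., 190., 300.]), 0.56), (array([196., 3
[... 5135 characters left out ...]
(13.375, 178.75, 50.5625)
blob [474.7  17.5] 55 [1112.9 -862. ] hsv (13.472727272727273, 178.7090909090909, 51.127272727272725)
blob [436.4  14.9] 16 [1120.3 -711.8] hsv (13.375, 178.625, 50.375)
blob [503.2  19.3] 16 [1108.2 -975.2] hsv (13.125, 176.375, 50.625)
blob [430.2 175.7] 20 [ 498.1 -656.4] hsv (7.65, 96.65, 86.0)
blob [364.2 180.4] 18 [ 480.1 -412.7] hsv (6.0, 117.44444444444444, 73.33333333333333)
blob [280.6 192.5] 58 [ 435.  -108.4] hsv (9.431034482758621, 176.56896551724137, 79.17241379310344)
blob [311.  193.5] 48 [ 432.  -218.5] hsv (9.5, 176.70833333333331, 81.58333333333333)
blob [ 15.9 335.6] 36 [-75.6 827. ] hsv (13.638888888888888, 178.33333333333331, 66.80555555555556)
```

View pics/scene1.png

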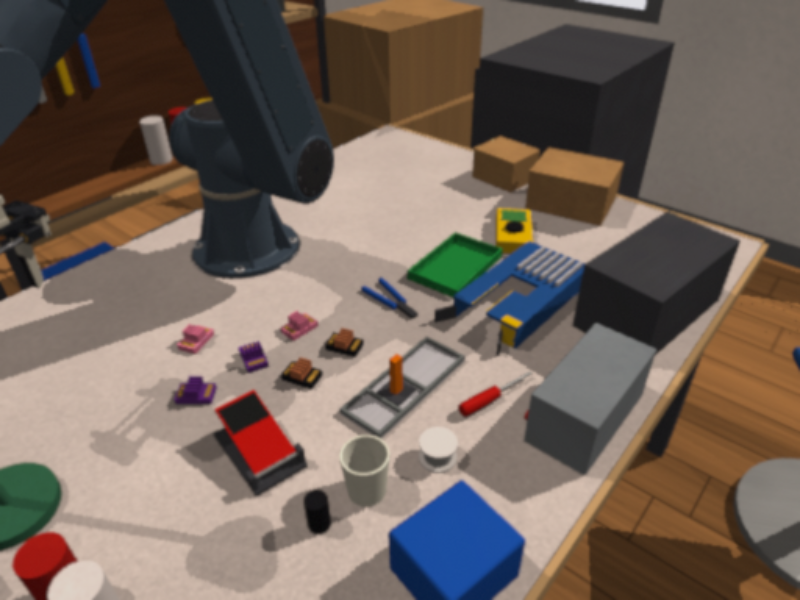

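Emit:
{"op": "play_rows", "data": {"moves": [[[0.1,-0.08,0],[0,0,-0.08]],[[0.25,-0.19,0],[0,0,-0.16]],[[0.4,-0.3,-0.02],[0,0,-0.24]],[[0.5,-0.38,-0.04],[0,0,-0.32]],[[0.6,-0.46,-0.06],[0,0,-0.4]],[[0.7,-0.53,-0.08],[0,0,-0.48]],[[0.754,-0.571,-0.1],[0,0,-0.56]],[[0.754,-0.571,-0.12],[0,0,-0.6]]], "claw": 50}}

```text
time_s: 3.87
ee_pos: [287.3, -343.7, 249.1]
orientation: [3.141, -0.0, 1.209]
force: [-0.6, -0.5, 0.6]
width: 50.4
grip_force: 0.0
```

Emit:
{"op": "play_rows", "data": {"moves": [[[0.1,0.03,0],[0,0,-0.06]],[[0.25,0.08,0],[0,0,-0.12]],[[0.4,0.12,0],[0,0,-0.18]],[[0.55,0.17,0],[0,0,-0.2366]],[[0.7,0.21,0],[0,0,-0.2366]],[[0.82,0.25,0],[0,0,-0.2366]],[[0.905,0.274,0],[0,0,-0.2366]],[[0.905,0.274,0],[0,0,-0.2366]]]}}

```text
time_s: 4.53
ee_pos: [433.5, -157.4, 248.7]
orientation: [3.141, -0.0, 1.574]
force: [0.1, -0.1, 0.0]
width: 50.0
grip_force: 0.0
```

```bash
cat >> h.py <<'E'
def rects(p,z,lo,hi,minA=60):
    "hue-selected blobs in 1-mm rectified view at height z: centre, size, angle of the long side (deg, world)"
    s=2; h,w=p['frame'].shape[:2]
    m=cv2.inRange(cv2.cvtColor(p['frame'],cv2.COLOR_BGR2HSV),lo,hi)
    m=cv2.morphologyEx(m,cv2.MORPH_CLOSE,np.ones((9,9)))
    for c in cv2.findContours(m,cv2.RETR_EXTERNAL,cv2.CHAIN_APPROX_NONE)[0]:
        if cv2.contourArea(c)<minA: continue
        W=np.array([at(p,q,z)[:2] for q in c[:,0]],np.float32)
        (cx,cy),(a,b),t=cv2.minAreaRect(W)
        if a<b: a,b,t=b,a,t+90
        print('rect',np.round([cx,cy],1),'size',np.round([a,b],1),'ang',round((t+90)%180-90,1),'px',c[:,0].mean(0).round())
E
python3 - <<'E'
from h import *
o=manip.observe(); print(o['ee_pos'],o['orientation'],o['time_s'],o['qpos'])
p=cam('wrist'); print(p['tool_from_camera'].round(3))
cv2.imwrite('pics/w1.png',p['frame'])
lm(p,'module1'); lm(p,'stalk_top'); lm(p,'pedal_pad')
rects(p,32,(4,90,40),(14,255,255))
E
```

```text
[ 433.46132254 -157.44259486  248.69204898] [ 3.14093436e+00 -4.07956103e-04  1.57409476e+00] 4.5333 [-4.49803361e-01  1.53681322e-01  1.83275550e+00  7.16050649e-04
  1.15474264e+00 -4.53390917e-01]
[[-1.0000e-03 -9.6900e-01 -2.4600e-01  6.7734e+01]
 [ 1.0000e+00 -1.0000e-03  0.0000e+00 -2.5400e-01]
 [-1.0000e-03 -2.4600e-01  9.6900e-01 -1.6601e+02]
 [ 0.0000e+00  0.0000e+00  0.0000e+00  1.0000e+00]]
module1 [260.4 200.5] 0.92 [ 429.8 -215.9]
module1 [262.6 130.5] 0.82 [ 433.1 -106. ]
module1 [195.3 140.3] 0.72 [ 330.7 -120.6]
module1 [122.9 237.4] 0.72 [ 197.2 -282. ]
module1 [195.  215.7] 0.63 [ 323.2 -242.1]
module1 [200.5 280.5] 0.44 [ 324.9 -362.7]
stalk_top [260.4 200.9] 0.67 [ 430.4 -190.3]
stalk_top [359.4 149.6] 0.65 [ 551.3 -124.8]
pedal_pad [287.3 302.5] 0.77 [ 471.4 -360.6]
rect [ 429.4 -213.3] size [41.4 26.6] ang -73.6 px [260. 205.]
rect [ 331.5 -146.8] size [22.   7.2] ang -0.1 px [191. 161.]
rect [ 597.5 -141.8] size [53.5 25.6] ang -13.9 px [377. 157.]
rect [ 431.7 -107.3] size [37.3 26.1] ang -70.4 px [262. 132.]
```

View pics/w1.png

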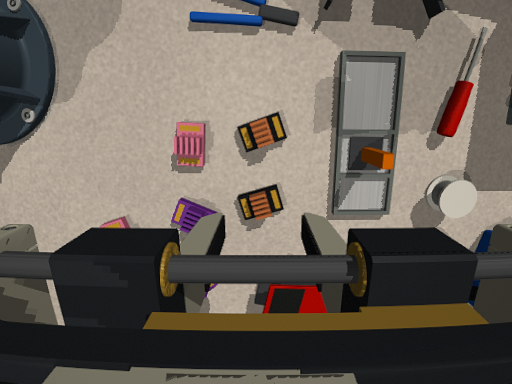

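```bash
python3 - <<'E'
from h import *
p=cam('wrist')
C=[at(p,q,14)[:2] for q in [(342,52),(404,54),(391,213),(331,212)]]
print(np.round(C,1)); d=C[0]-C[3]; d2=C[1]-C[2]; print(np.degrees(np.arctan2(d[1],d[0])),np.degrees(np.arctan2(d2[1],d2[0])),np.linalg.norm(d),np.linalg.norm(C[0]-C[1]))
m=np.mean(C,0);u=(d+d2)/np.linalg.norm(d+d2);print('centre',m,'stalk',m-24*u,'rear',m-87*u,'front',m+63*u)
for t in ['stalk_top','rear_well','front_well','sled']: lm(p,t,3)
o=manip.observe();print(o['ee_pos'],o['orientation'])
# check stalk_top pred
print(pix(p,[*(m-24*u),86]))
# red rim refine with gray-dark rim mask
g=cv2.cvtColor(p['frame'],cv2.COLOR_BGR2HSV); 
for q in [(337,130),(370,55),(398,130),(342,100),(360,135)]: print(q,g[q[1],q[0]])
E
```

```text
[[ 540.8   -1.3]
 [ 629.    -1.8]
 [ 634.7 -236.3]
 [ 538.1 -234.1]]
89.34888060979779 91.39912247573639 232.77793633109786 88.20303496640675
centre [ 585.64537258 -118.36283654] stalk [ 585.80370004 -142.36231429] rear [ 586.21930961 -205.36094339] front [585.22976301 -55.36420744]
rear_well [360.7 190.5] 0.95 [ 585.3 -201.3]
front_well [372.6  90.3] 0.7 [590.8 -50.8]
front_well [461.7  79.9] 0.16 [725.4 -32.6]
sled [364.1 146.3] 0.71 [ 586.9 -132.7]
[ 431.44376005 -160.63818945  248.68863936] [3.14149945e+00 7.24622350e-05 1.56975094e+00]
[[387.58810928 161.00600602]]
(337, 130) [17 32 71]
(370, 55) [15  6 79]
(398, 130) [54 15 83]
(342, 100) [50 18 84]
(360, 135) [60  4 57]
```

```bash
python3 - <<'E'
from h import *
p=cam('wrist'); 
o=manip.observe();print(o['ee_pos'],o['orientation'])
lm(p,'module1',2); rects(p,32,(4,90,40),(14,255,255))
# base: dark pixels near modules
g=p['frame'].max(2)
f=p['frame'];hs=cv2.cvtColor(f,cv2.COLOR_BGR2HSV)
for c in [(262,131),(260,204)]:
    x,y=c; sub=((hs[...,2]<60)|((hs[...,0]<30)&(hs[...,1]>110))).astype('uint8')
    k=np.zeros_like(sub);k[y-30:y+30,x-32:x+32]=1; sub*=k
    n,l,s,cc=cv2.connectedComponentsWithStats(sub); i=1+s[1:,4].argmax(); q=np.argwhere(l==i)[:,::-1]
    W=np.array([at(p,v,14)[:2] for v in q],np.float32); print(cv2.minAreaRect(W))
E
```

```text
[ 431.49868054 -160.52277036  248.68621804] [3.14148115e+00 8.21593231e-05 1.56999511e+00]
module1 [264.3 201.7] 0.95 [ 433.6 -221.3]
module1 [194.3 211.5] 0.95 [ 319.9 -237.8]
rect [ 429.7 -213.2] size [41.3 27. ] ang -73.7 px [262. 203.]
rect [ 329.  -146.1] size [28.3  8.6] ang -0.3 px [191. 158.]
rect [ 597.7 -141.6] size [53.7 25.5] ang -13.6 px [379. 154.]
rect [ 331.8 -101.2] size [28.   8.1] ang -5.2 px [191. 126.]
rect [ 432.  -107.3] size [37.1 25.9] ang -70.1 px [263. 130.]
((431.9291687011719, -107.78041076660156), (62.52307891845703, 38.970703125), 19.426862716674805)
((430.2054138183594, -216.68185424804688), (62.30739212036133, 46.67170333862305), 16.72740936279297)
```

Emit:
{"op": "play_rows", "data": {"moves": [[[-0.08,0,0.1],[0,0,-0.07]],[[-0.16,-0.003,0.22],[0,0,-0.14]],[[-0.22,-0.006,0.35],[0,0,-0.183]],[[-0.22,-0.006,0.48],[0,0,-0.183]],[[-0.22,-0.006,0.6],[0,0,-0.183]],[[-0.22,-0.006,0.7],[0,0,-0.183]],[[-0.22,-0.006,0.76],[0,0,-0.183]],[[-0.22,-0.006,0.76],[0,0,-0.183]]]}}

```text
time_s: 5.75
ee_pos: [428.7, -214.3, 56.0]
orientation: [-3.138, -0.004, 1.858]
force: [-1.5, 0.6, -0.0]
width: 50.1
grip_force: 0.0
```

Emit:
{"op": "play_rows", "data": {"moves": [[[0,0,0.04],[0,0,0]],[[0,0,0.08],[0,0,0]],[[0,0,0.12],[0,0,0]],[[0,0,0.15],[0,0,0]],[[0,0,0.165],[0,0,0]],[[0,0,0.165],[0,0,0]],[[0,0,0.165],[0,0,0]],[[0,0,0.165],[0,0,0]]]}}

```text
time_s: 6.42
ee_pos: [430.5, -215.2, 17.7]
orientation: [3.141, 0.0, 1.858]
force: [0.2, -0.5, -0.6]
width: 50.1
grip_force: 0.0
```

Emit:
{"op": "play_rows", "data": {"moves": [[[0,0,0],[0,0,0]],[[0,0,0],[0,0,0]],[[0,0,0],[0,0,0]],[[0,0,0],[0,0,0]],[[0,0,0],[0,0,0]],[[0,0,0],[0,0,0]],[[0,0,0],[0,0,0]],[[0,0,0],[0,0,0]]], "claw": 15, "grip_force": 25}}

```text
time_s: 7.08
ee_pos: [430.3, -215.1, 17.5]
orientation: [3.142, 0.0, 1.858]
force: [0.4, 0.4, 2.6]
width: 24.0
grip_force: 25.0
```

Emit:
{"op": "play_rows", "data": {"moves": [[[0,0,-0.1],[0,0,0]],[[0,0,-0.25],[0,0,0]],[[-0.02,0.08,-0.4],[0,0,0.05]],[[-0.05,0.22,-0.55],[0,0,0.1]],[[-0.08,0.36,-0.65],[0,0,0.15]],[[-0.11,0.5,-0.65],[0,0,0.183]],[[-0.13,0.608,-0.65],[0,0,0.183]],[[-0.13,0.608,-0.65],[0,0,0.183]]]}}

```text
time_s: 7.75
ee_pos: [589.7, -202.3, 180.2]
orientation: [3.138, 0.001, 1.572]
force: [0.1, 0.1, -1.2]
width: 23.8
grip_force: 25.0
```

Emit:
{"op": "play_rows", "data": {"moves": [[[0,0,0],[0,0,0]],[[0,0,0],[0,0,0]],[[0,0,0],[0,0,0]],[[0,0,0],[0,0,0]],[[0,0,0],[0,0,0]],[[0,0,0],[0,0,0]],[[0,0,0],[0,0,0]],[[0,0,0],[0,0,0]]]}}

```text
time_s: 8.42
ee_pos: [585.1, -203.2, 180.0]
orientation: [3.142, 0.0, 1.571]
force: [-1.0, 0.6, -0.2]
width: 23.6
grip_force: 25.0
```

```bash
python3 - <<'E'
from h import *
p=cam('wrist'); 
o=manip.observe();print(o['ee_pos'],o['orientation'],o['width'])
cv2.imwrite('pics/w2.png',p['frame'])
for t in ['stalk_top','rear_well','front_well','sled']: lm(p,t,3)
q=cam('top')
for t in ['stalk_top','rear_well','front_well','sled']: lm(q,t,1)
E
```

```text
[ 585.1514974  -203.14577973  179.96033788] [3.14150592e+00 4.21881522e-05 1.57084167e+00] 23.58494851584486
stalk_top [265.8 123.3] 0.67 [ 587.8 -139.1]
rear_well [266.3 172.7] 0.78 [ 589.4 -201.9]
front_well [266.  47.] 0.78 [588.8 -52.9]
sled [265.9 123.3] 0.82 [ 588.9 -140.3]
stalk_top [289.5 149.9] 0.74 [ 579.6 -135.7]
rear_well [304.  154.4] 0.84 [ 577.5 -196.9]
front_well [266.1 149. ] 0.8 [597.1 -57.1]
sled [289.9 150. ] 0.87 [ 594.7 -145.5]
```

View pics/w2.png

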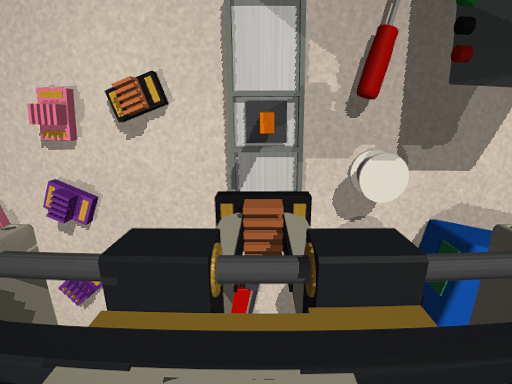

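```bash
python3 - <<'E'
from h import *
p=cam('wrist')
for q in [(216,192),(263,192),(311,192)]: print(at(p,q,176.5))
for r in (20,90,180):
    row=p['frame'][r,200:330].mean(1).round().astype(int); print(r,list(row[::1][:45]),list(row[85:]))
print(at(p,(222,20),14),at(p,(305,20),14),at(p,(234,180),14),at(p,(297,180),14))
E
```

```text
[ 554.61098395 -181.16253633  176.5       ]
[ 585.13251308 -181.18932575  176.5       ]
[ 616.31321687 -181.22776571  176.5       ]
20 [np.int64(172), np.int64(175), np.int64(178), np.int64(178), np.int64(177), np.int64(176), np.int64(180), np.int64(182), np.int64(183), np.int64(184), np.int64(183), np.int64(181), np.int64(179), np.int64(178), np.int64(180), np.int64(184), np.int64(184), np.int64(183), np.int64(180), np.int64(178), np.int64(179), np.int64(143), np.int64(105), np.int64(109), np.int64(111), np.int64(109), np.int64(110), np.int64(109), np.int64(109), np.int64(110), np.int64(97), np.int64(100), np.int64(152), np.int64(153), np.int64(188), np.int64(185), np.int64(185), np.int64(184), np.int64(182), np.int64(184), np.int64(183), np.int64(182), np.int64(182), np.int64(184), np.int64(185)] [np.int64(172), np.int64(160), np.int64(161), np.int64(162), np.int64(161), np.int64(160), np.int64(161), np.int64(165), np.int64(164), np.int64(164), np.int64(127), np.int64(83), np.int64(86), np.int64(89), np.int64(62), np.int64(69), np.int64(93), np.int64(97), np.int64(95), np.int64(94)
[... 2537 characters left out ...]
4(115), np.int64(115), np.int64(87), np.int64(86), np.int64(106), np.int64(109), np.int64(109), np.int64(106), np.int64(147), np.int64(158), np.int64(156), np.int64(151), np.int64(175), np.int64(178), np.int64(175), np.int64(175), np.int64(178), np.int64(177), np.int64(174), np.int64(175), np.int64(177), np.int64(179), np.int64(183), np.int64(185), np.int64(186), np.int64(188), np.int64(189), np.int64(185), np.int64(181), np.int64(180), np.int64(181), np.int64(181), np.int64(183), np.int64(186), np.int64(187), np.int64(185)]
[539.58466737 -25.94560309  14.        ] [632.44235424 -25.99632051  14.        ] [ 548.85762421 -209.50516335   14.        ] [ 628.05965423 -209.58373369   14.        ]
```

Emit:
{"op": "play_rows", "data": {"moves": [[[-0.005,0.008,0.12],[0,0,0]],[[-0.005,0.008,0.26],[0,0,0]],[[-0.005,0.008,0.38],[0,0,0]],[[-0.005,0.008,0.48],[0,0,0]],[[-0.005,0.008,0.55],[0,0,0]],[[-0.005,0.008,0.58],[0,0,0]],[[-0.005,0.008,0.6],[0,0,0]],[[-0.005,0.008,0.605],[0,0,0]]]}}

```text
time_s: 9.63
ee_pos: [587.3, -204.4, 28.6]
orientation: [-3.142, -0.0, 1.571]
force: [-0.2, 0.1, 0.2]
width: 23.8
grip_force: 25.0
```

Emit:
{"op": "play_rows", "data": {"moves": [[[0,0,0.005],[0,0,0]],[[0,0,0.01],[0,0,0]],[[0,0,0.015],[0,0,0]],[[0,0,0.018],[0,0,0]],[[0,0,0.018],[0,0,0]],[[0,0,0.018],[0,0,0]],[[0,0,0.018],[0,0,0]],[[0,0,0.018],[0,0,0]]]}}

```text
time_s: 10.3
ee_pos: [587.3, -204.4, 24.3]
orientation: [3.141, 0.0, 1.571]
force: [-0.7, -0.1, -1.5]
width: 23.7
grip_force: 25.0
```

Release, lift, and move back over module A.

Emit:
{"op": "play_rows", "data": {"moves": [[[0,0,0],[0,0,0]],[[0,0,0],[0,0,0]],[[0,0,0],[0,0,0]],[[0,0,0],[0,0,0]],[[0,0,-0.06],[0,0,0]],[[0,0,-0.18],[0,0,0]],[[0,0,-0.34],[0,0,0]],[[0,0,-0.5],[0,0,0]]], "claw": 45}}

```text
time_s: 10.97
ee_pos: [586.6, -204.1, 150.1]
orientation: [-3.14, -0.001, 1.571]
force: [0.7, -0.1, 0.4]
width: 44.7
grip_force: 0.0
```

Emit:
{"op": "play_rows", "data": {"moves": [[[0.03,-0.12,-0.1],[0,0,-0.06]],[[0.08,-0.26,-0.2],[0,0,-0.12]],[[0.13,-0.4,-0.2],[0,0,-0.18]],[[0.16,-0.52,-0.2],[0,0,-0.217]],[[0.18,-0.6,-0.2],[0,0,-0.217]],[[0.18,-0.62,-0.2],[0,0,-0.217]],[[0.18,-0.62,-0.2],[0,0,-0.217]],[[0.18,-0.62,-0.2],[0,0,-0.217]]]}}

```text
time_s: 11.63
ee_pos: [433.2, -159.9, 199.5]
orientation: [3.141, 0.001, 1.911]
force: [-0.3, 0.5, 0.4]
width: 45.0
grip_force: 0.0
```

```bash
python3 - <<'E'
from h import *
p=cam('wrist'); p=cam('wrist')
o=manip.observe();print(o['ee_pos'],o['orientation'],o['width'])
cv2.imwrite('pics/w3.png',p['frame'])
lm(p,'module1',4); rects(p,32,(4,90,40),(14,255,255))
for t in ['stalk_top','rear_well','front_well','sled']: lm(p,t,1)
E
```

```text
[ 433.35108308 -159.79929972  199.09176681] [3.14123198e+00 2.52210799e-04 1.91151673e+00] 44.950156212212455
module1 [194.3 119.2] 0.97 [ 325.6 -125.7]
module1 [169.5 197.9] 0.93 [ 322.1 -241.5]
module1 [355.2 228.5] 0.86 [ 589.6 -196.6]
module1 [276.1 131.8] 0.59 [ 432.9 -105.5]
rect [ 582.  -176.7] size [34.2 14.2] ang 19.0 px [363. 225.]
rect [ 214.5 -291.5] size [29.6  7.1] ang 20.0 px [ 77. 213.]
rect [ 601.1 -142. ] size [64.6 26. ] ang -10.9 px [389. 203.]
rect [ 307.2 -224.3] size [28.8  7.6] ang 66.5 px [154. 189.]
rect [ 328.  -146.9] size [28.6  8.2] ang -3.7 px [185. 137.]
rect [ 431.9 -107.3] size [36.  24.6] ang -70.4 px [276. 134.]
rect [ 336.9 -101.6] size [16.8  7.7] ang -3.7 px [203. 103.]
stalk_top [404.7 209.9] 0.73 [ 591.1 -134.5]
front_well [401.7 133.8] 0.7 [590.7 -50.9]
sled [369.7 192.2] 0.97 [ 586.4 -139.4]
```

View pics/w3.png

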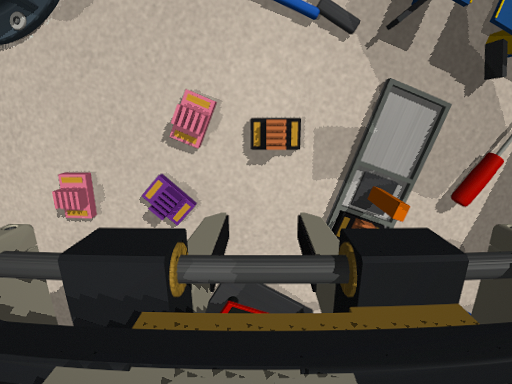

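Emit:
{"op": "play_rows", "data": {"moves": [[[0.08,0.03,0.06],[0,0,0]],[[0.16,0.055,0.18],[0,0,0]],[[0.2,0.065,0.32],[0,0,0]],[[0.2,0.065,0.45],[0,0,0]],[[0.2,0.065,0.55],[0,0,0]],[[0.2,0.065,0.6],[0,0,0]],[[0.2,0.065,0.63],[0,0,0]],[[0.2,0.065,0.66],[0,0,0]]]}}

```text
time_s: 12.65
ee_pos: [431.0, -106.9, 33.6]
orientation: [-3.141, -0.0, 1.912]
force: [0.6, 1.0, 0.2]
width: 44.9
grip_force: 0.0
```

Emit:
{"op": "play_rows", "data": {"moves": [[[0,0,0.02],[0,0,0]],[[0,0,0.04],[0,0,0]],[[0,0,0.055],[0,0,0]],[[0,0,0.066],[0,0,0]],[[0,0,0.066],[0,0,0]],[[0,0,0.066],[0,0,0]],[[0,0,0.066],[0,0,0]],[[0,0,0.066],[0,0,0]]]}}

```text
time_s: 13.32
ee_pos: [431.0, -106.9, 17.9]
orientation: [3.141, 0.0, 1.912]
force: [0.2, -0.4, 0.2]
width: 45.1
grip_force: 0.0
```

Emit:
{"op": "play_rows", "data": {"moves": [[[0,0,0],[0,0,0]],[[0,0,0],[0,0,0]],[[0,0,0],[0,0,0]],[[0,0,0],[0,0,0]],[[0,0,0],[0,0,0]],[[0,0,0],[0,0,0]],[[0,0,0],[0,0,0]],[[0,0,0],[0,0,0]]], "claw": 15}}

```text
time_s: 13.98
ee_pos: [430.8, -106.8, 17.7]
orientation: [3.142, 0.0, 1.912]
force: [-0.4, 0.5, 1.6]
width: 23.8
grip_force: 25.0
```

Emit:
{"op": "play_rows", "data": {"moves": [[[0,0,-0.1],[0,0,0]],[[0,0,-0.25],[0,0,0]],[[0,0.1,-0.4],[0,0,0.06]],[[0,0.25,-0.52],[0,0,0.12]],[[0,0.4,-0.6],[0,0,0.18]],[[0,0.54,-0.6],[0,0,0.217]],[[-0.006,0.63,-0.6],[0,0,0.217]],[[-0.006,0.663,-0.6],[0,0,0.217]]]}}

```text
time_s: 14.65
ee_pos: [590.3, -51.6, 167.9]
orientation: [3.14, 0.0, 1.572]
force: [0.5, -0.1, -1.5]
width: 23.5
grip_force: 25.0
```

Emit:
{"op": "play_rows", "data": {"moves": [[[0,0,0],[0,0,0]],[[0,0,0],[0,0,0]],[[0,0,0],[0,0,0]],[[0,0,0],[0,0,0]],[[0,0,0],[0,0,0]],[[0,0,0],[0,0,0]],[[0,0,0],[0,0,0]],[[0,0,0],[0,0,0]]]}}

```text
time_s: 15.32
ee_pos: [587.4, -52.9, 167.7]
orientation: [3.142, 0.0, 1.571]
force: [0.9, 0.3, -1.3]
width: 23.7
grip_force: 25.0
```

```bash
python3 - <<'E'
from h import *
p=cam('wrist'); 
o=manip.observe();print(o['ee_pos'],o['orientation'],o['width'])
cv2.imwrite('pics/w4.png',p['frame'])
for t in ['front_well','hood','gate_post','slot_start','slot_end','tray']: lm(p,t,2)
E
```

```text
[587.43282873 -52.8762482  167.69946862] [3.14153386e+00 6.14724616e-06 1.57079905e+00] 23.49754114405758
front_well [265.3 175. ] 0.89 [590.3 -52.2]
gate_post [345.2  27.9] 0.88 [666.3 101.2]
```

View pics/w4.png

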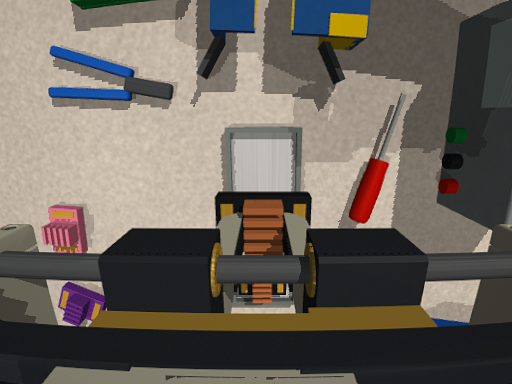

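```bash
python3 - <<'E'
from h import *
p=cam('wrist')
for n,q,z in [('sledfrontL',(225,127),14),('sledfrontR',(302,127),14),('slotL',(256,29),52),('slotR',(293,36),52),('mouthL',(212,29),52),('mouthR',(329,38),52),('gateR',(367,38),52),('gateRtop',(369,12),52),('modfront',(263,192),164.5)]: print(n,at(p,q,z).round(1))
E
```

```text
sledfrontL [543.7   6.4  14. ]
sledfrontR [632.8   6.3  14. ]
slotL [581.   99.5  52. ]
slotR [616.4  93.3  52. ]
mouthL [539.   99.9  52. ]
mouthR [651.1  91.9  52. ]
gateR [688.2  92.7  52. ]
gateRtop [688.7 116.2  52. ]
modfront [587.4 -30.8 164.5]
```

Emit:
{"op": "play_rows", "data": {"moves": [[[-0.002,0.002,0.12],[0,0,0]],[[-0.002,0.002,0.26],[0,0,0]],[[-0.002,0.002,0.38],[0,0,0]],[[-0.002,0.002,0.46],[0,0,0]],[[-0.002,0.002,0.51],[0,0,0]],[[-0.002,0.002,0.53],[0,0,0]],[[-0.002,0.002,0.55],[0,0,0]],[[-0.002,0.002,0.555],[0,0,0]]]}}

```text
time_s: 16.38
ee_pos: [588.5, -53.4, 29.2]
orientation: [3.141, 0.0, 1.571]
force: [0.4, 0.6, -0.4]
width: 24.0
grip_force: 25.0
```

Emit:
{"op": "play_rows", "data": {"moves": [[[0,0,0.005],[0,0,0]],[[0,0,0.01],[0,0,0]],[[0,0,0.015],[0,0,0]],[[0,0,0.018],[0,0,0]],[[0,0,0.018],[0,0,0]],[[0,0,0.018],[0,0,0]],[[0,0,0.018],[0,0,0]],[[0,0,0.018],[0,0,0]]]}}

```text
time_s: 17.05
ee_pos: [588.1, -53.3, 24.5]
orientation: [3.141, 0.0, 1.571]
force: [0.1, -0.5, -0.7]
width: 23.6
grip_force: 25.0
```

Emit:
{"op": "play_rows", "data": {"moves": [[[0,0,0],[0,0,0]],[[0,0,0],[0,0,0]],[[0,0,0],[0,0,0]],[[0,0,0],[0,0,0]],[[0,0,-0.06],[0,0,0]],[[0,0,-0.2],[0,0,0]],[[0,0,-0.36],[0,0,0]],[[0,0,-0.52],[0,0,0]]], "claw": 45}}

```text
time_s: 17.72
ee_pos: [587.5, -53.2, 155.6]
orientation: [-3.14, -0.0, 1.571]
force: [1.1, -0.2, -0.2]
width: 45.0
grip_force: 0.0
```

Emit:
{"op": "play_rows", "data": {"moves": [[[0.05,0,-0.12],[0,0,0]],[[0.16,0,-0.24],[0,0,0]],[[0.28,0,-0.3],[0,0,0]],[[0.4,0,-0.3],[0,0,0]],[[0.5,0.02,-0.3],[0,0,0]],[[0.6,0.04,-0.3],[0,0,0]],[[0.6,0.04,-0.3],[0,0,0]],[[0.6,0.04,-0.3],[0,0,0]]]}}

```text
time_s: 18.38
ee_pos: [597.9, 97.5, 229.2]
orientation: [-3.141, 0.0, 1.573]
force: [-0.1, 0.3, -0.5]
width: 45.0
grip_force: 0.0
```

Emit:
{"op": "play_rows", "data": {"moves": [[[0,0,0],[0,0,0]],[[0,0,0],[0,0,0]],[[0,0,0],[0,0,0]],[[0,0,0],[0,0,0]],[[0,0,0],[0,0,0]],[[0,0,0],[0,0,0]],[[0,0,0],[0,0,0]],[[0,0,0],[0,0,0]]]}}

```text
time_s: 19.05
ee_pos: [598.0, 96.6, 229.4]
orientation: [3.142, -0.0, 1.571]
force: [-0.3, 0.5, -0.6]
width: 44.9
grip_force: 0.0
```

```bash
python3 - <<'E'
from h import *
p=cam('wrist'); 
o=manip.observe();print(o['ee_pos'],o['orientation'],o['width'])
cv2.imwrite('pics/w5.png',p['frame'])
for t in ['hood','gate_post','slot_start','slot_end','tray']: lm(p,t,2)
E
```

```text
[597.99439702  96.6594946  229.37789595] [-3.14157917e+00  3.28281523e-05  1.57090404e+00] 44.72259519305467
hood [260.2 167.8] 0.65 [594.   94.5]
gate_post [317.8 166.4] 0.64 [668.7 105.5]
slot_start [263.3 172.5] 0.79 [598.5  97.5]
tray [145.7  62.5] 0.67 [436.3 242.6]
```

View pics/w5.png

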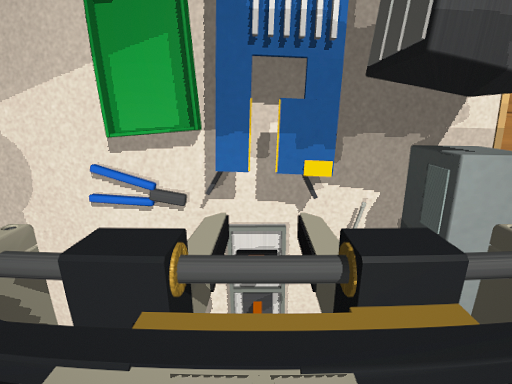

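```bash
python3 - <<'E'
from h import *
p=cam('wrist')
P=[(249,171),(277,173),(280,99),(305,98),(307,57),(253,56),(331.5,177)]
H=np.array([(0,18),(0,-18),(94,-18),(94,-48),(142,-48),(142,18),(0,-87)],float)
W=np.array([at(p,q,52)[:2] for q in P])
h0=H.mean(0);w0=W.mean(0);U,S,V=np.linalg.svd((H-h0).T@(W-w0));Rm=V.T@np.diag([1,np.linalg.det(V.T@U.T)])@U.T
t=w0-Rm@h0; print('yaw',np.degrees(np.arctan2(Rm[1,0],Rm[0,0])),'origin',t); print((W-(H@Rm.T+t)).round(1))
for q in [(117,-30),(-40,0),(0,0),(117,0),(-145,0)]: print(q,(Rm@np.array(q)+t).round(1))
for q in [(201,128),(107,137),(189,0),(84,0)]: print('tray',at(p,q,24).round(1))
E
```

```text
yaw 87.97148541354085 origin [598.38637458  96.60849106]
[[-0.3  2.3]
 [-0.2  1. ]
 [-0.9 -1.3]
 [-0.4  1.1]
 [-1.1  0.1]
 [ 1.  -1.3]
 [ 1.9 -1.9]]
(117, -30) [632.5 212.5]
(-40, 0) [597.   56.6]
(0, 0) [598.4  96.6]
(117, 0) [602.5 213.5]
(-145, 0) [593.3 -48.3]
tray [514.6 153.4  24. ]
tray [382.5 142.8  24. ]
tray [506.3 311.   24. ]
tray [370.4 317.   24. ]
```

Emit:
{"op": "play_rows", "data": {"moves": [[[-0.1,0,0],[0,0,0]],[[-0.24,-0.01,0],[0,0,0]],[[-0.38,-0.02,0.05],[0,0,0]],[[-0.52,-0.03,0.12],[0,0,0]],[[-0.66,-0.039,0.2],[0,0,0]],[[-0.8,-0.039,0.28],[0,0,0]],[[-0.91,-0.039,0.36],[0,0,0]],[[-0.9376,-0.039,0.398],[0,0,0]]]}}

```text
time_s: 20.07
ee_pos: [587.2, -141.2, 127.6]
orientation: [-3.139, -0.0, 1.568]
force: [0.2, 0.4, 0.3]
width: 44.7
grip_force: 0.0
```

Emit:
{"op": "play_rows", "data": {"moves": [[[0,0,0],[0,0,0]],[[0,0,0],[0,0,0]],[[0,0,0.08],[0,0,0]],[[0,0,0.16],[0,0,0]],[[0,0,0.23],[0,0,0]],[[0,0,0.28],[0,0,0]],[[0,0,0.28],[0,0,0]],[[0,0,0.28],[0,0,0]]]}}

```text
time_s: 20.73
ee_pos: [588.8, -136.9, 60.6]
orientation: [3.141, 0.0, 1.572]
force: [1.1, 0.1, 0.8]
width: 45.0
grip_force: 0.0
```

```bash
python3 - <<'E'
from h import *
p=cam('wrist'); 
o=manip.observe();print(o['ee_pos'],o['orientation'],o['width'])
cv2.imwrite('pics/w6.png',p['frame'])
lm(p,'stalk_top'); lm(p,'module1')
E
```

```text
[ 589.07285466 -137.22815481   61.1373284 ] [3.14013111e+00 3.97396453e-04 1.57170465e+00] 44.882255892252864
stalk_top [263.8 242.6] 0.61 [ 589.1 -136.9]
module1 [260.7 260.9] 0.89 [ 586.6 -197. ]
module1 [263.1  96.5] 0.82 [588.8 -51.2]
```

View pics/w6.png

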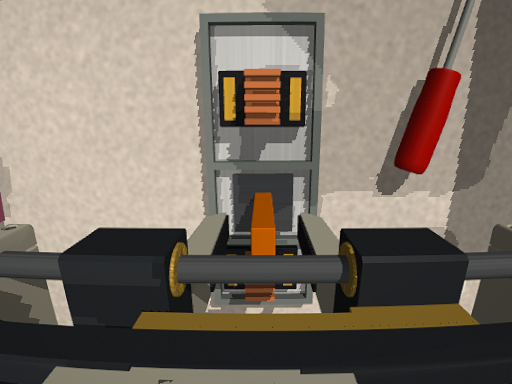

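Emit:
{"op": "play_rows", "data": {"moves": [[[0,0,0],[0,0,0]],[[0,0,0],[0,0,0]],[[0,0,0],[0,0,0]],[[0,0,0],[0,0,0]],[[0,0,0],[0,0,0]],[[0,0,0],[0,0,0]],[[0,0,0],[0,0,0]],[[0,0,0],[0,0,0]]], "claw": 5, "grip_force": 35}}

```text
time_s: 21.55
ee_pos: [588.4, -137.8, 59.9]
orientation: [3.141, 0.0, 1.571]
force: [1.6, 0.7, -0.2]
width: 13.8
grip_force: 35.0
```

Emit:
{"op": "play_rows", "data": {"moves": [[[0,0,0],[0,0,0.01]],[[0,0,0],[0,0,0.02]],[[0,-0.005,0],[0,0,0.033]],[[0,-0.011,0],[0,0,0.033]],[[0,-0.011,0],[0,0,0.033]],[[0,-0.011,0],[0,0,0.033]],[[0,-0.011,0],[0,0,0.033]],[[0,-0.011,0],[0,0,0.033]]]}}

```text
time_s: 22.22
ee_pos: [585.5, -137.7, 59.9]
orientation: [-3.141, -0.0, 1.519]
force: [-0.6, -0.7, 1.6]
width: 14.2
grip_force: 35.0
```

Emit:
{"op": "play_rows", "data": {"moves": [[[0.02,0,0],[0,0,0]],[[0.06,0,0],[0,0,0]],[[0.11,0,0],[0,0,0]],[[0.16,0,0],[0,0,0]],[[0.2,0,0],[0,0,0]],[[0.23,0,0],[0,0,0]],[[0.25,0,0],[0,0,0]],[[0.25,0,0],[0,0,0]]]}}

```text
time_s: 22.88
ee_pos: [588.8, -73.7, 59.9]
orientation: [-3.141, -0.001, 1.52]
force: [-0.5, 3.2, 0.1]
width: 13.5
grip_force: 35.0
```

```bash
python3 - <<'E'
from h import *
p=cam('wrist'); p=cam('wrist'); 
o=manip.observe();print(o['ee_pos'],o['orientation'],o['width'],o['force'])
cv2.imwrite('pics/w7.png',p['frame'])
for t in ['hood','gate_post','slot_start','slot_end']: lm(p,t,2)
E
```

```text
[588.76226713 -74.62718146  59.89371358] [-3.14144471e+00 -7.74347814e-04  1.51936640e+00] 13.927568572415726 [-0.30324187  2.56722482  1.05776662]
```

View pics/w7.png

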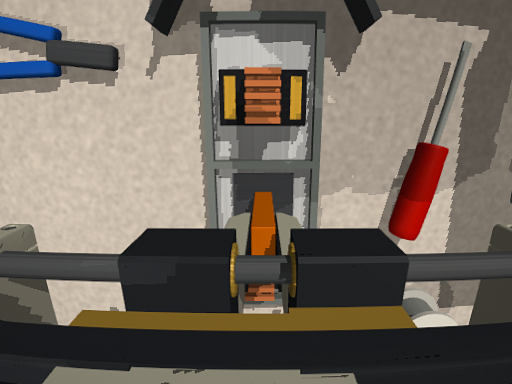

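Emit:
{"op": "play_rows", "data": {"moves": [[[0.03,0,0],[0,0,0]],[[0.08,0,0],[0,0,0]],[[0.13,0,0],[0,0,0]],[[0.18,0,0],[0,0,0]],[[0.23,0,0],[0,0,0]],[[0.28,0,0],[0,0,0]],[[0.31,0,0],[0,0,0]],[[0.32,0,0],[0,0,0]]]}}

```text
time_s: 23.85
ee_pos: [592.9, 6.2, 59.9]
orientation: [-3.142, -0.0, 1.521]
force: [-0.7, -3.4, 1.0]
width: 13.7
grip_force: 35.0
```

```bash
python3 - <<'E'
from h import *
p=cam('wrist'); p=cam('wrist'); 
o=manip.observe();print(o['ee_pos'],o['orientation'],o['width'],o['force'],o['moment'])
cv2.imwrite('pics/w8.png',p['frame'])
for t in ['hood','gate_post','slot_start','slot_end']: lm(p,t,2)
E
```

```text
[592.8972106    5.68061929  59.87857988] [-3.14150220e+00 -8.26593832e-04  1.51971536e+00] 13.891613627229017 [-0.00562864  2.53424848  0.8974868 ] [ 0.45833594 -0.06492868 -0.00221646]
hood [377.4  70.7] 0.3 [688.9 107.5]
gate_post [376.7  68.6] 0.59 [667.1 100.9]
```

View pics/w8.png

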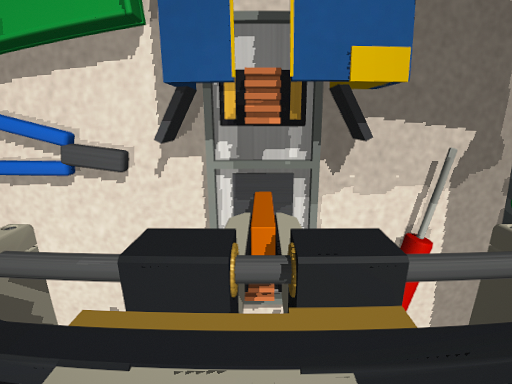

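Emit:
{"op": "play_rows", "data": {"moves": [[[0.03,0,0],[0,0,0]],[[0.09,0,0],[0,0,0]],[[0.15,0,0],[0,0,0]],[[0.22,0,0],[0,0,0]],[[0.29,0,0],[0,0,0]],[[0.35,0,0],[0,0,0]],[[0.4,0,0],[0,0,0]],[[0.416,0,0],[0,0,0]]]}}

```text
time_s: 24.82
ee_pos: [598.3, 109.9, 59.9]
orientation: [3.141, 0.0, 1.52]
force: [-1.3, -3.3, 3.5]
width: 13.6
grip_force: 35.0
```

Emit:
{"op": "play_rows", "data": {"moves": [[[0.03,0,0],[0,0,0]],[[0.08,0,0],[0,0,0]],[[0.14,0,0],[0,0,0]],[[0.2,0,0],[0,0,0]],[[0.26,0,0],[0,0,0]],[[0.32,0,0],[0,0,0]],[[0.35,0,0],[0,0,0]],[[0.36,0,0],[0,0,0]]]}}

```text
time_s: 25.48
ee_pos: [602.8, 200.0, 59.9]
orientation: [3.141, -0.0, 1.521]
force: [-1.3, -5.2, 4.0]
width: 14.3
grip_force: 35.0
```

```bash
python3 - <<'E'
from h import *
p=cam('wrist'); p=cam('wrist'); 
o=manip.observe();print(o['ee_pos'],o['orientation'],o['width'],o['force'],o['moment'])
cv2.imwrite('pics/w9.png',p['frame'])
for t in ['slot_start','slot_end','stalk_top']: lm(p,t,2)
E
```

```text
[602.89926488 199.42270326  59.88943561] [ 3.14140485e+00 -1.09991109e-03  1.51961652e+00] 13.702057719561104 [0.16168293 3.85301724 2.07821747] [ 0.47303861 -0.05834258  0.02752087]
stalk_top [263.4 241.5] 0.62 [603.  200.7]
```

View pics/w9.png

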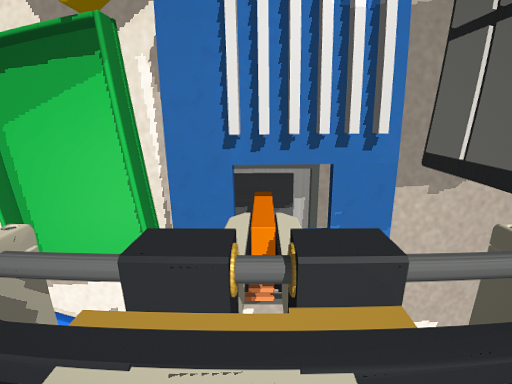

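```bash
python3 - <<'E'
from h import *
p=cam('wrist')
for q in [(234,165),(330,165),(234,200),(330,200)]: print(at(p,q,52))
for q in [(101,11),(160,232)]: print('tray',at(p,q,24))
E
```

```text
[586.10396074 238.29826524  52.        ]
[648.56474763 235.01480885  52.        ]
[584.2296259  214.62759879  52.        ]
[648.73893797 211.15528826  52.        ]
tray [498.45799299 347.03173267  24.        ]
tray [518.31065048 182.43461376  24.        ]
```

Emit:
{"op": "play_rows", "data": {"moves": [[[0.02,0,0],[0,0,0]],[[0.04,0,0],[0,0,0]],[[0.056,0,0],[0,0,0]],[[0.056,0,0],[0,0,0]],[[0.056,0,0],[0,0,0]],[[0.056,0,0],[0,0,0]],[[0.056,0,0],[0,0,0]],[[0.056,0,0],[0,0,0]]]}}

```text
time_s: 26.45
ee_pos: [603.7, 212.7, 59.9]
orientation: [3.141, -0.001, 1.519]
force: [1.0, 3.5, 1.4]
width: 13.9
grip_force: 35.0
```

Emit:
{"op": "play_rows", "data": {"moves": [[[0,0.02,0],[0,0,0]],[[0,0.04,0],[0,0,0]],[[0,0.06,0],[0,0,0]],[[0,0.08,0],[0,0,0]],[[0,0.1,0],[0,0,0]],[[0,0.115,0],[0,0,0]],[[0,0.12,0],[0,0,0]],[[0,0.12,0],[0,0,0]]]}}

```text
time_s: 27.12
ee_pos: [633.0, 210.5, 60.0]
orientation: [-3.14, 0.001, 1.519]
force: [-3.8, 0.6, 5.9]
width: 13.7
grip_force: 35.0
```

```bash
python3 - <<'E'
from h import *
p=cam('wrist'); p=cam('wrist'); 
o=manip.observe();print(o['ee_pos'],o['orientation'],o['width'],o['force'],o['moment'])
cv2.imwrite('pics/w10.png',p['frame'])
E
```

```text
[633.03093056 210.52220604  59.92452876] [-3.14000932e+00  6.10544360e-04  1.51924809e+00] 13.824967777481818 [-3.52933166 -0.33001006  5.51699514] [0.01144842 0.444806   0.14481812]
```

View pics/w10.png

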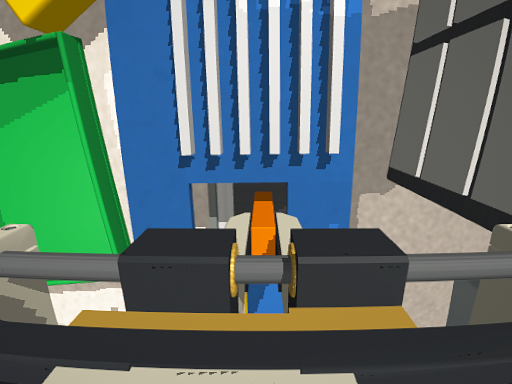

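Emit:
{"op": "play_rows", "data": {"moves": [[[0,0,0],[0,0,0]],[[0,0,0],[0,0,0]],[[0,0,0],[0,0,0]],[[0,0,0],[0,0,0]],[[0,0,-0.06],[0,0,0]],[[0,0,-0.2],[0,0,0]],[[0,0,-0.36],[0,0,0]],[[0,0,-0.52],[0,0,0]]], "claw": 40}}

```text
time_s: 27.88
ee_pos: [633.1, 210.5, 190.9]
orientation: [-3.14, 0.001, 1.519]
force: [0.3, 0.3, 0.3]
width: 40.0
grip_force: 0.0
```

Emit:
{"op": "play_rows", "data": {"moves": [[[-0.06,0,-0.08],[0,0,0]],[[-0.17,-0.025,-0.08],[0,0,0]],[[-0.29,-0.05,-0.08],[0,0,0]],[[-0.41,-0.075,-0.08],[0,0,0]],[[-0.53,-0.1,-0.08],[0,0,0]],[[-0.65,-0.125,-0.08],[0,0,0]],[[-0.72,-0.15,-0.08],[0,0,0]],[[-0.77,-0.175,-0.08],[0,0,0]]], "claw": 0}}

```text
time_s: 28.55
ee_pos: [579.4, 18.9, 209.9]
orientation: [-3.142, 0.0, 1.518]
force: [0.6, 0.1, 0.6]
width: 0.5
grip_force: 0.0
```

```bash
python3 - <<'E'
from h import *
o=manip.observe();print(o['ee_pos'],o['orientation'],o['width'],o['force'],o['time_s'])
q=cam('top')
for t in ['stalk_top','slot_end','pedal_pad','pedal_base','module1']: lm(q,t,2)
q=cam('scene')
for t in ['stalk_top','slot_end','pedal_pad','pedal_base']: lm(q,t,2)
E
```

```text
[579.43679915  18.94650429 209.87338741] [-3.14154690e+00  2.31811756e-04  1.51767508e+00] 0.4522495648613759 [0.61680096 0.10942385 0.56618253] 28.55
stalk_top [189.3 132.6] 0.51 [639.9 215.4]
slot_end [191.2 137.9] 0.79 [628.1 213.3]
pedal_pad [354.7 181. ] 0.69 [ 473.8 -368.1]
pedal_base [351.2 178.2] 0.7 [ 490.5 -371.1]
pedal_base [128.2 183.7] 0.43 [467.3 449.7]
module1 [286.4 220.4] 0.77 [ 335.2 -131. ]
module1 [327.7 256.6] 0.67 [ 205.2 -279.8]
stalk_top [336.2 173.9] 0.52 [627.5 218.3]
slot_end [335.3 184.1] 0.69 [632.  212.4]
slot_end [324.8 204.1] 0.61 [659.7 106.1]
pedal_pad [160.3 264.2] 0.79 [ 477.4 -358.8]
pedal_base [165.2 288.2] 0.76 [ 498.7 -372.7]
```

Emit:
{"op": "play_rows", "data": {"moves": [[[-0.06,-0.02,0],[0,0,0]],[[-0.17,-0.04,0],[0,0,0]],[[-0.29,-0.065,0],[0,0,0]],[[-0.41,-0.09,0],[0,0,0]],[[-0.53,-0.12,0],[0,0,0]],[[-0.65,-0.15,0],[0,0,0]],[[-0.72,-0.16,0],[0,0,0]],[[-0.77,-0.171,0],[0,0,0]]]}}

```text
time_s: 29.77
ee_pos: [527.0, -170.9, 210.0]
orientation: [3.141, 0.0, 1.518]
force: [0.6, 0.5, 1.2]
width: 0.5
grip_force: 0.0
```

Emit:
{"op": "play_rows", "data": {"moves": [[[-0.06,-0.02,0],[0,0,0]],[[-0.17,-0.04,0],[0,0,0]],[[-0.29,-0.065,0],[0,0,0]],[[-0.41,-0.09,0.05],[0,0,0]],[[-0.53,-0.12,0.12],[0,0,0]],[[-0.65,-0.15,0.2],[0,0,0]],[[-0.74,-0.165,0.3],[0,0,0]],[[-0.77,-0.171,0.4],[0,0,0]]]}}

```text
time_s: 30.43
ee_pos: [474.3, -361.9, 109.1]
orientation: [3.14, 0.001, 1.518]
force: [-0.5, -1.0, 0.0]
width: 0.4
grip_force: 0.0
```

Emit:
{"op": "play_rows", "data": {"moves": [[[0,0,0],[0,0,0]],[[0,0,0],[0,0,0]],[[0,0,0],[0,0,0]],[[0,0,0],[0,0,0]],[[0,0,0],[0,0,0]],[[0,0,0],[0,0,0]],[[0,0,0],[0,0,0]],[[0,0,0],[0,0,0]]]}}

```text
time_s: 31.1
ee_pos: [474.9, -359.2, 110.3]
orientation: [3.141, 0.0, 1.519]
force: [-1.0, -0.6, -0.4]
width: 0.6
grip_force: 0.0
```

```bash
python3 - <<'E'
from h import *
o=manip.observe();print(o['ee_pos'],o['orientation'],o['force'])
q=cam('wrist')
for t in ['pedal_pad','pedal_base']: lm(q,t,2)
cv2.imwrite('pics/w11.png',q['frame'])
h=cv2.cvtColor(q['frame'],cv2.COLOR_BGR2HSV)
m=cv2.inRange(h,(0,180,60),(3,255,255))|cv2.inRange(h,(175,180,60),(180,255,255))
n,l,s,c=cv2.connectedComponentsWithStats(m)
for i in range(1,n):
    if s[i,4]>60: print(s[i],at(q,s[i,:2],61)[:2],at(q,s[i,:2]+s[i,2:4],61)[:2])
E
```

```text
[ 474.8675638  -359.16242918  110.28994353] [3.14118211e+00 3.39122085e-04 1.51938895e+00] [-0.97480023 -0.59019405 -0.40196883]
pedal_pad [258.  206.9] 0.93 [ 470.5 -362.4]
pedal_pad [288.9 194.5] 0.38 [ 496.6 -353. ]
pedal_base [287.5 197.6] 0.91 [ 500.3 -373.8]
[ 215  167  150   62 4605] [ 437.75940474 -326.84159006] [ 561.56489209 -387.46811774]
```

Emit:
{"op": "play_rows", "data": {"moves": [[[-0.011,-0.014,0.03],[0,0,0]],[[-0.011,-0.014,0.08],[0,0,0]],[[-0.011,-0.014,0.13],[0,0,0]],[[-0.011,-0.014,0.17],[0,0,0]],[[-0.011,-0.014,0.21],[0,0,0]],[[-0.011,-0.014,0.24],[0,0,0]],[[-0.011,-0.014,0.26],[0,0,0]],[[-0.011,-0.014,0.27],[0,0,0]]]}}

```text
time_s: 31.92
ee_pos: [470.2, -361.4, 41.3]
orientation: [-3.139, -0.001, 1.519]
force: [-6.1, 2.0, 9.4]
width: 0.5
grip_force: 4.4
```

Emit:
{"op": "play_rows", "data": {"moves": [[[0,0,0.002],[0,0,0]],[[0,0,0.005],[0,0,0]],[[0,0,0.008],[0,0,0]],[[0,0,0.012],[0,0,0]],[[0,0,0.012],[0,0,0]],[[0,0,0.012],[0,0,0]],[[0,0,0.012],[0,0,0]],[[0,0,0.012],[0,0,0]]]}}

```text
time_s: 32.58
ee_pos: [470.3, -361.5, 39.1]
orientation: [-3.14, -0.001, 1.519]
force: [-5.9, 2.6, 10.1]
width: 0.2
grip_force: 4.7
```

Emit:
{"op": "play_rows", "data": {"moves": [[[0,0,0.002],[0,0,0]],[[0,0,0.004],[0,0,0]],[[0,0,0.006],[0,0,0]],[[0,0,0.008],[0,0,0]],[[0,0,0.008],[0,0,0]],[[0,0,0.008],[0,0,0]],[[0,0,0.008],[0,0,0]],[[0,0,0.008],[0,0,0]]]}}

```text
time_s: 33.25
ee_pos: [470.3, -361.6, 38.6]
orientation: [-3.14, -0.001, 1.519]
force: [-11.6, 6.6, 26.3]
width: 0.8
grip_force: 12.9
```

Emit:
{"op": "play_rows", "data": {"moves": [[[0,0,0],[0,0,0]],[[0,0,0],[0,0,0]],[[0,0,0],[0,0,0]],[[0,0,0],[0,0,0]],[[0,0,0],[0,0,0]],[[0,0,0],[0,0,0]],[[0,0,0],[0,0,0]],[[0,0,0],[0,0,0]]]}}

```text
time_s: 33.92
ee_pos: [470.3, -361.6, 38.6]
orientation: [-3.14, -0.001, 1.519]
force: [-11.4, 6.6, 26.2]
width: 0.3
grip_force: 12.9
```

Emit:
{"op": "play_rows", "data": {"moves": [[[0,0,0],[0,0,0]],[[0,0,0],[0,0,0]],[[0,0,0],[0,0,0]],[[0,0,0],[0,0,0]],[[0,0,0],[0,0,0]],[[0,0,0],[0,0,0]],[[0,0,0],[0,0,0]],[[0,0,0],[0,0,0]]]}}

```text
time_s: 34.58
ee_pos: [470.3, -361.5, 38.5]
orientation: [-3.14, -0.001, 1.519]
force: [-12.1, 6.6, 26.9]
width: 0.5
grip_force: 12.9
```

Emit:
{"op": "play_rows", "data": {"moves": [[[0,0,-0.02],[0,0,0]],[[0,0,-0.05],[0,0,0]],[[0,0,-0.08],[0,0,0]],[[0,0,-0.12],[0,0,0]],[[0,0,-0.2],[0,0,0]],[[0,0,-0.32],[0,0,0]],[[0,0,-0.48],[0,0,0]],[[0,0,-0.64],[0,0,0]]]}}

```text
time_s: 35.25
ee_pos: [470.2, -361.2, 198.1]
orientation: [-3.139, -0.002, 1.519]
force: [-0.6, 0.5, -0.6]
width: 0.4
grip_force: 0.0
```

```bash
python3 - <<'E'
from h import *
o=manip.observe();print(o['ee_pos'],o['orientation'],o['force'])
q=cam('wrist')
for t in ['pedal_pad']: lm(q,t,2)
E
```

```text
[ 470.23941949 -361.23523433  198.13481303] [-3.13930074e+00 -1.62231607e-03  1.51912800e+00] [-0.63252841  0.45749182 -0.56909674]
pedal_pad [262.6 184.5] 0.91 [ 469.3 -366.3]
pedal_pad [460.2  44.9] 0.69 [ 688.8 -223.6]
```

Emit:
{"op": "play_rows", "data": {"moves": [[[0.06,0.02,0],[0,0,0]],[[0.17,0.04,0],[0,0,0]],[[0.29,0.065,0],[0,0,0]],[[0.41,0.09,0],[0,0,0]],[[0.53,0.12,0],[0,0,0]],[[0.65,0.15,0],[0,0,0]],[[0.74,0.165,0],[0,0,0]],[[0.7725,0.1773,0],[0,0,0]]], "claw": 45}}

```text
time_s: 36.02
ee_pos: [525.1, -168.5, 196.6]
orientation: [-3.14, -0.001, 1.521]
force: [-0.7, -0.0, -0.5]
width: 44.3
grip_force: 0.0
```

Emit:
{"op": "play_rows", "data": {"moves": [[[0.06,0.02,0],[0,0,0]],[[0.17,0.04,0],[0,0,0]],[[0.29,0.065,0],[0,0,0]],[[0.41,0.09,0],[0,0,0]],[[0.53,0.12,0],[0,0,0]],[[0.65,0.15,0],[0,0,0]],[[0.74,0.165,0],[0,0,0]],[[0.7725,0.1773,0],[0,0,0]]]}}

```text
time_s: 36.68
ee_pos: [579.6, 21.4, 196.6]
orientation: [-3.14, -0.0, 1.521]
force: [-0.0, 0.4, -0.7]
width: 44.6
grip_force: 0.0
```

Emit:
{"op": "play_rows", "data": {"moves": [[[0.06,0.02,0],[0,0,0]],[[0.17,0.04,0],[0,0,0]],[[0.29,0.065,0],[0,0,0]],[[0.41,0.09,0],[0,0,0]],[[0.53,0.12,0],[0,0,0]],[[0.65,0.15,0.04],[0,0,0]],[[0.74,0.165,0.08],[0,0,0]],[[0.7725,0.1773,0.12],[0,0,0]]]}}

```text
time_s: 37.35
ee_pos: [634.1, 211.6, 166.1]
orientation: [-3.141, 0.0, 1.521]
force: [0.7, 0.5, -0.2]
width: 44.9
grip_force: 0.0
```

Emit:
{"op": "play_rows", "data": {"moves": [[[0,0,0],[0,0,0]],[[0,0,0],[0,0,0]],[[0,0,0],[0,0,0]],[[0,0,0.06],[0,0,0]],[[0,0,0.12],[0,0,0]],[[0,0,0.18],[0,0,0]],[[0,0,0.2],[0,0,0]],[[0,0,0.2],[0,0,0]]]}}

```text
time_s: 38.02
ee_pos: [633.5, 208.7, 116.9]
orientation: [-3.14, 0.001, 1.518]
force: [-0.4, 1.1, 0.2]
width: 45.0
grip_force: 0.0
```

```bash
python3 - <<'E'
from h import *
q=cam('wrist');q=cam('wrist')
o=manip.observe();print(o['ee_pos'],o['orientation'],o['force'])
for t in ['stalk_top']: lm(q,t,2)
E
```

```text
[634.28337995 209.30372711 118.51316052] [ 3.14048497e+00 -2.75824707e-04  1.51835209e+00] [-0.09793649 -0.15412613  0.34583093]
stalk_top [261.7 206.4] 0.68 [633.  211.7]
```

Emit:
{"op": "play_rows", "data": {"moves": [[[0.004,-0.004,0.05],[0,0,0]],[[0.004,-0.004,0.11],[0,0,0]],[[0.004,-0.004,0.17],[0,0,0]],[[0.004,-0.004,0.21],[0,0,0]],[[0.004,-0.004,0.234],[0,0,0]],[[0.004,-0.004,0.234],[0,0,0]],[[0.004,-0.004,0.234],[0,0,0]],[[0.004,-0.004,0.234],[0,0,0]]]}}

```text
time_s: 38.83
ee_pos: [633.3, 211.1, 59.7]
orientation: [3.14, -0.0, 1.519]
force: [0.0, 0.5, 0.2]
width: 45.4
grip_force: 0.0
```

Emit:
{"op": "play_rows", "data": {"moves": [[[0,0,0],[0,0,0]],[[0,0,0],[0,0,0]],[[0,0,0],[0,0,0]],[[0,0,0],[0,0,0]],[[0,0,0],[0,0,0]],[[0,0,0],[0,0,0]],[[0,0,0],[0,0,0]],[[0,0,0],[0,0,0]]], "claw": 5, "grip_force": 35}}

```text
time_s: 39.5
ee_pos: [632.9, 211.0, 59.0]
orientation: [3.141, -0.0, 1.519]
force: [0.4, -0.7, 0.6]
width: 13.7
grip_force: 35.0
```

Emit:
{"op": "play_rows", "data": {"moves": [[[0,-0.02,0],[0,0,0]],[[0,-0.04,0],[0,0,0]],[[0,-0.06,0],[0,0,0]],[[0,-0.08,0],[0,0,0]],[[0,-0.1,0],[0,0,0]],[[0,-0.117,0],[0,0,0]],[[0,-0.117,0],[0,0,0]],[[0,-0.117,0],[0,0,0]]]}}

```text
time_s: 40.17
ee_pos: [602.5, 212.5, 59.0]
orientation: [-3.139, 0.0, 1.519]
force: [-4.7, 0.5, 6.5]
width: 13.7
grip_force: 35.0
```

Emit:
{"op": "play_rows", "data": {"moves": [[[-0.02,0,0],[0,0,0]],[[-0.06,0,0],[0,0,0]],[[-0.11,0,0],[0,0,0]],[[-0.16,0,0],[0,0,0]],[[-0.22,0,0],[0,0,0]],[[-0.27,0,0],[0,0,0]],[[-0.31,0,0],[0,0,0]],[[-0.33,0,0],[0,0,0]]]}}

```text
time_s: 40.83
ee_pos: [599.4, 128.2, 59.0]
orientation: [-3.142, 0.0, 1.518]
force: [0.5, 3.5, 2.2]
width: 13.5
grip_force: 35.0
```

Emit:
{"op": "play_rows", "data": {"moves": [[[-0.03,0,0],[0,0,0]],[[-0.09,0,0],[0,0,0]],[[-0.15,0,0],[0,0,0]],[[-0.22,0,0],[0,0,0]],[[-0.29,0,0],[0,0,0]],[[-0.35,0,0],[0,0,0]],[[-0.4,0,0],[0,0,0]],[[-0.42,0,0],[0,0,0]]]}}

```text
time_s: 41.5
ee_pos: [593.8, 23.5, 58.9]
orientation: [-3.141, 0.0, 1.518]
force: [0.2, 4.3, 4.1]
width: 13.6
grip_force: 35.0
```

Emit:
{"op": "play_rows", "data": {"moves": [[[-0.03,0,0],[0,0,0]],[[-0.09,0,0],[0,0,0]],[[-0.15,0,0],[0,0,0]],[[-0.22,0,0],[0,0,0]],[[-0.29,0,0],[0,0,0]],[[-0.35,0,0],[0,0,0]],[[-0.4,0,0],[0,0,0]],[[-0.42,0,0],[0,0,0]]]}}

```text
time_s: 42.17
ee_pos: [588.4, -80.8, 58.9]
orientation: [-3.141, -0.0, 1.518]
force: [0.7, 5.5, 5.2]
width: 14.2
grip_force: 35.0
```

```bash
python3 - <<'E'
from h import *
q=cam('wrist');q=cam('wrist')
o=manip.observe();print(o['ee_pos'],o['orientation'],o['force'],o['width'])
lm(q,'module1',3);lm(q,'stalk_top')
cv2.imwrite('pics/w12.png',q['frame'])
rects(q,38,(4,90,40),(14,255,255))
E
```

```text
[588.47643714 -80.8178083   58.94092687] [3.14151757e+00 1.22015687e-03 1.51870248e+00] [ 0.17722416 -4.70398463  4.00175143] 13.571033493049656
module1 [264.5  95.9] 0.93 [594.2   4.5]
stalk_top [265.6 245.1] 0.59 [589.7 -82. ]
rect [ 581.6 -146.7] size [24.1 16.8] ang -3.0 px [259. 293.]
rect [587.5 -89. ] size [49.9 18.7] ang 87.6 px [263. 225.]
rect [592.4   1.2] size [35.7 24.8] ang 86.9 px [262.  96.]
```

Emit:
{"op": "play_rows", "data": {"moves": [[[-0.02,0,0],[0,0,0]],[[-0.05,0,0],[0,0,0]],[[-0.08,0,0],[0,0,0]],[[-0.1,0,0],[0,0,0]],[[-0.1,0,0],[0,0,0]],[[-0.1,0,0],[0,0,0]],[[-0.1,0,0],[0,0,0]],[[-0.1,0,0],[0,0,0]]]}}

```text
time_s: 43.03
ee_pos: [587.3, -104.4, 59.0]
orientation: [3.141, 0.0, 1.52]
force: [-0.7, -1.3, 5.8]
width: 13.7
grip_force: 35.0
```

Emit:
{"op": "play_rows", "data": {"moves": [[[0,0,0],[0,0,0]],[[0,0,0],[0,0,0]],[[0,0,0],[0,0,0]],[[0,0,0],[0,0,0]],[[0,0,-0.06],[0,0,0]],[[0,0,-0.18],[0,0,0]],[[0,0,-0.32],[0,0,0]],[[0,0,-0.4],[0,0,0]]], "claw": 45}}

```text
time_s: 43.7
ee_pos: [587.9, -104.7, 161.9]
orientation: [3.139, 0.0, 1.519]
force: [0.1, 0.6, 0.5]
width: 45.0
grip_force: 0.0
```

Emit:
{"op": "play_rows", "data": {"moves": [[[0,0,0],[0,0,0]],[[0,0,0],[0,0,0]],[[0,0,0],[0,0,0]],[[0,0,0],[0,0,0]],[[0,0,0],[0,0,0]],[[0,0,0],[0,0,0]],[[0,0,0],[0,0,0]],[[0,0,0],[0,0,0]]]}}

```text
time_s: 44.37
ee_pos: [587.1, -104.6, 158.5]
orientation: [-3.141, -0.0, 1.519]
force: [0.5, 0.2, 0.3]
width: 44.9
grip_force: 0.0
```

```bash
python3 - <<'E'
from h import *
q=cam('wrist')
o=manip.observe();print(o['ee_pos'],o['orientation'],o['force'],o['width'])
lm(q,'module1',3);lm(q,'stalk_top')
rects(q,38,(4,90,40),(14,255,255))
t=cam('top'); lm(t,'pedal_pad',1)
s=cam('scene'); lm(s,'module1',8);lm(s,'pedal_pad',1)
E
```

```text
[ 587.15580417 -104.58990366  158.67458053] [-3.14127145e+00 -8.67905006e-05  1.51911917e+00] [ 0.43818004 -0.17073121 -0.17714834] 44.802737298073914
module1 [259.9 220.4] 0.9 [ 580.2 -162. ]
module1 [261.3 105.9] 0.61 [589.5 -21.7]
stalk_top [264.9 194. ] 0.83 [ 588.9 -103.4]
rect [ 581.9 -134.4] size [89.4 25.1] ang 87.4 px [261. 210.]
rect [591.5 -21.9] size [35.5 24.8] ang 87.0 px [263. 104.]
pedal_pad [353.8 182.6] 0.95 [ 468.1 -364.8]
module1 [247.3 253. ] 0.75 [ 578.3 -151.1]
module1 [125.4 220.5] 0.74 [ 204.5 -283.9]
module1 [188.9 209.6] 0.69 [ 315.7 -126.7]
module1 [279.5 293.9] 0.67 [ 729.9 -205. ]
module1 [123.9 252.8] 0.63 [ 315.  -366.7]
module1 [279.4 227.5] 0.59 [584.  -13.6]
module1 [158.8 229.2] 0.56 [ 314. -244.]
pedal_pad [158.  262.3] 0.84 [ 468.  -358.4]
```

Emit:
{"op": "play_rows", "data": {"moves": [[[0.1,0,0],[0,0,0]],[[0.2,0,0],[0,0,0]],[[0.29,0,0.04],[0,0,0]],[[0.331,0,0.14],[0,0,0]],[[0.331,0,0.26],[0,0,0]],[[0.331,0,0.36],[0,0,0]],[[0.331,0,0.43],[0,0,0]],[[0.331,0,0.46],[0,0,0]]]}}

```text
time_s: 45.43
ee_pos: [590.2, -21.7, 41.4]
orientation: [-3.138, -0.0, 1.519]
force: [0.1, -0.7, -0.2]
width: 44.8
grip_force: 0.0
```

Emit:
{"op": "play_rows", "data": {"moves": [[[0,0,0.02],[0,0,0]],[[0,0,0.04],[0,0,0]],[[0,0,0.06],[0,0,0]],[[0,0,0.078],[0,0,0]],[[0,0,0.078],[0,0,0]],[[0,0,0.078],[0,0,0]],[[0,0,0.078],[0,0,0]],[[0,0,0.078],[0,0,0]]]}}

```text
time_s: 46.1
ee_pos: [591.8, -22.0, 24.8]
orientation: [3.141, 0.0, 1.519]
force: [0.9, 0.2, 0.5]
width: 45.3
grip_force: 0.0
```

Emit:
{"op": "play_rows", "data": {"moves": [[[0,0,0],[0,0,0]],[[0,0,0],[0,0,0]],[[0,0,0],[0,0,0]],[[0,0,0],[0,0,0]],[[0,0,0],[0,0,0]],[[0,0,0],[0,0,0]],[[0,0,0],[0,0,0]],[[0,0,0],[0,0,0]]], "claw": 15, "grip_force": 25}}

```text
time_s: 46.77
ee_pos: [591.5, -22.0, 24.4]
orientation: [3.142, 0.0, 1.519]
force: [0.0, 0.7, 1.4]
width: 23.7
grip_force: 25.0
```

Emit:
{"op": "play_rows", "data": {"moves": [[[0,0,-0.06],[0,0,0]],[[0,0,-0.2],[0,0,0]],[[0,0,-0.35],[0,0,0]],[[0.05,-0.03,-0.48],[0,0,0]],[[0.16,-0.08,-0.5],[0,0,0]],[[0.28,-0.12,-0.5],[0,0,0]],[[0.4,-0.16,-0.5],[0,0,0]],[[0.5,-0.2,-0.5],[0,0,0]]]}}

```text
time_s: 47.43
ee_pos: [547.4, 107.0, 149.6]
orientation: [3.141, -0.0, 1.519]
force: [0.3, 0.4, -0.6]
width: 23.7
grip_force: 25.0
```

Emit:
{"op": "play_rows", "data": {"moves": [[[0.1,-0.07,0],[0,0,-0.03]],[[0.21,-0.14,0],[0,0,-0.06]],[[0.32,-0.21,0],[0,0,-0.086]],[[0.43,-0.28,0],[0,0,-0.086]],[[0.54,-0.36,0],[0,0,-0.086]],[[0.64,-0.43,0],[0,0,-0.086]],[[0.71,-0.475,0],[0,0,-0.086]],[[0.724,-0.479,0],[0,0,-0.086]]]}}

```text
time_s: 48.1
ee_pos: [435.9, 294.6, 149.3]
orientation: [-3.141, -0.0, 1.657]
force: [0.8, 0.2, -0.2]
width: 23.6
grip_force: 25.0
```

Emit:
{"op": "play_rows", "data": {"moves": [[[0,0,0],[0,0,0]],[[0,0,0],[0,0,0]],[[0,0,0],[0,0,0]],[[0,0,0],[0,0,0]],[[0,0,0],[0,0,0]],[[0,0,0],[0,0,0]],[[0,0,0],[0,0,0]],[[0,0,0],[0,0,0]]]}}

```text
time_s: 48.77
ee_pos: [437.9, 292.2, 149.4]
orientation: [3.142, 0.0, 1.654]
force: [-0.4, 0.3, -1.8]
width: 23.6
grip_force: 25.0
```

```bash
python3 - <<'E'
from h import *
q=cam('wrist')
o=manip.observe();print(o['ee_pos'],o['orientation'],o['width'])
lm(q,'tray')
cv2.imwrite('pics/w13.png',q['frame'])
h=cv2.cvtColor(q['frame'],cv2.COLOR_BGR2HSV); m=cv2.inRange(h,(50,120,30),(75,255,255)); m[225:]=0
n,l,s,c=cv2.connectedComponentsWithStats(m);i=1+s[1:,4].argmax()
cn=max(cv2.findContours((l==i).astype('uint8'),0,2)[0],key=cv2.contourArea)
for v in cv2.approxPolyDP(cn,4,True)[:,0]: print(v,at(q,v,24)[:2].round())
E
```

```text
[437.85455231 292.26819521 149.37115337] [-3.14158633e+00  3.31215343e-05  1.65402890e+00] 23.50696400905839
[201 133] [368. 340.]
[204 224] [374. 237.]
[216 224] [388. 239.]
[219 189] [390. 281.]
[307 189] [487. 289.]
[312 196] [494. 281.]
[310 224] [496. 247.]
[315 224] [502. 248.]
[320 134] [494. 350.]
```

View pics/w13.png

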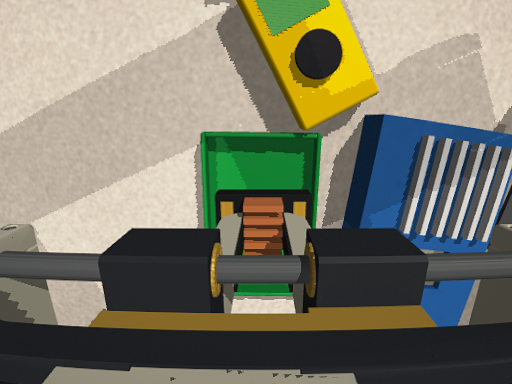

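Emit:
{"op": "play_rows", "data": {"moves": [[[0,0,0.1],[0,0,0]],[[0,0,0.22],[0,0,0]],[[0,0,0.32],[0,0,0]],[[0,0,0.4],[0,0,0]],[[0,0,0.45],[0,0,0]],[[0,0,0.48],[0,0,0]],[[0,0,0.495],[0,0,0]],[[0,0,0.501],[0,0,0]]]}}

```text
time_s: 49.53
ee_pos: [437.8, 292.4, 24.0]
orientation: [-3.141, 0.0, 1.654]
force: [-0.4, 0.4, -0.3]
width: 23.6
grip_force: 25.0
```

Emit:
{"op": "play_rows", "data": {"moves": [[[0,0,0],[0,0,0]],[[0,0,0],[0,0,0]],[[0,0,0],[0,0,0]],[[0,0,0],[0,0,0]],[[0,0,0],[0,0,0]],[[0,0,0],[0,0,0]],[[0,0,0],[0,0,0]],[[0,0,0],[0,0,0]]]}}

```text
time_s: 50.2
ee_pos: [437.8, 292.4, 24.2]
orientation: [-3.142, -0.0, 1.654]
force: [-0.1, -0.4, -0.6]
width: 23.6
grip_force: 25.0
```

Emit:
{"op": "play_rows", "data": {"moves": [[[0,0,0],[0,0,0]],[[0,0,0],[0,0,0]],[[0,0,0],[0,0,0]],[[0,0,0],[0,0,0]],[[0,0,-0.06],[0,0,0]],[[0,0,-0.2],[0,0,0]],[[0,0,-0.35],[0,0,0]],[[0,0,-0.5],[0,0,0]]], "claw": 45}}

```text
time_s: 50.87
ee_pos: [437.3, 292.1, 150.4]
orientation: [-3.141, 0.0, 1.654]
force: [0.5, -0.5, 0.5]
width: 44.9
grip_force: 0.0
```

Emit:
{"op": "play_rows", "data": {"moves": [[[-0.06,0.01,-0.06],[0,0,0]],[[-0.16,0.03,-0.12],[0,0,0]],[[-0.27,0.05,-0.16],[0,0,0]],[[-0.37,0.07,-0.16],[0,0,0]],[[-0.47,0.09,-0.16],[0,0,0]],[[-0.57,0.11,-0.16],[0,0,0]],[[-0.64,0.13,-0.16],[0,0,0]],[[-0.67,0.139,-0.16],[0,0,0]]]}}

```text
time_s: 51.53
ee_pos: [486.9, 126.5, 189.2]
orientation: [3.141, 0.0, 1.653]
force: [-0.9, 0.1, -0.2]
width: 45.1
grip_force: 0.0
```

Emit:
{"op": "play_rows", "data": {"moves": [[[-0.06,0.01,0],[0,0,0]],[[-0.16,0.03,0],[0,0,0]],[[-0.27,0.05,0],[0,0,0]],[[-0.37,0.07,0],[0,0,0]],[[-0.47,0.09,0],[0,0,0]],[[-0.57,0.11,0],[0,0,0]],[[-0.64,0.13,0],[0,0,0]],[[-0.67,0.139,0],[0,0,0]]]}}

```text
time_s: 52.2
ee_pos: [535.5, -37.1, 189.1]
orientation: [3.141, 0.0, 1.653]
force: [0.3, 0.9, 0.3]
width: 45.2
grip_force: 0.0
```

Emit:
{"op": "play_rows", "data": {"moves": [[[-0.06,0.01,0],[0,0,0.03]],[[-0.16,0.03,0],[0,0,0.06]],[[-0.27,0.05,0],[0,0,0.086]],[[-0.37,0.07,0],[0,0,0.086]],[[-0.47,0.09,0],[0,0,0.086]],[[-0.57,0.11,0],[0,0,0.086]],[[-0.64,0.13,0],[0,0,0.086]],[[-0.67,0.139,0],[0,0,0.086]]]}}

```text
time_s: 52.87
ee_pos: [584.1, -200.7, 188.9]
orientation: [3.142, 0.0, 1.518]
force: [0.2, -0.1, -0.0]
width: 44.7
grip_force: 0.0
```

Emit:
{"op": "play_rows", "data": {"moves": [[[0,0,0],[0,0,0]],[[0,0,0],[0,0,0]],[[0,0,0],[0,0,0]],[[0,0,0],[0,0,0]],[[0,0,0],[0,0,0]],[[0,0,0],[0,0,0]],[[0,0,0],[0,0,0]],[[0,0,0],[0,0,0]]]}}

```text
time_s: 53.53
ee_pos: [583.5, -199.5, 189.2]
orientation: [3.142, -0.0, 1.519]
force: [-0.1, 0.2, -0.4]
width: 44.8
grip_force: 0.0
```

```bash
python3 - <<'E'
from h import *
q=cam('wrist')
o=manip.observe();print(o['ee_pos'],o['orientation'],o['width'])
lm(q,'module1'); lm(q,'stalk_top'); rects(q,38,(4,90,40),(14,255,255))
cv2.imwrite('pics/w14.png',q['frame'])
E
```

```text
[ 583.51826763 -199.57450665  189.17888724] [3.14156878e+00 9.28909139e-06 1.51918212e+00] 45.15084678764785
module1 [ 81.9 207.6] 0.94 [ 323.8 -237.4]
module1 [ 64.9 125.8] 0.63 [ 324.2 -123.3]
module1 [ 13.2 237.3] 0.43 [ 199.9 -279.4]
stalk_top [264.5  88.3] 0.62 [ 590.  -103.3]
rect [ 581.5 -160.4] size [35.9 24.8] ang 87.0 px [259. 144.]
rect [ 587.  -102.1] size [27.9 16.9] ang 87.0 px [262.  91.]
```

Emit:
{"op": "play_rows", "data": {"moves": [[[0.06,-0.006,0],[0,0,0]],[[0.12,-0.012,0.06],[0,0,0]],[[0.156,-0.016,0.18],[0,0,0]],[[0.156,-0.016,0.31],[0,0,0]],[[0.156,-0.016,0.43],[0,0,0]],[[0.156,-0.016,0.52],[0,0,0]],[[0.156,-0.016,0.57],[0,0,0]],[[0.156,-0.016,0.59],[0,0,0]]]}}

```text
time_s: 54.35
ee_pos: [580.7, -159.7, 39.9]
orientation: [-3.139, -0.001, 1.519]
force: [-0.1, 0.0, 0.0]
width: 45.4
grip_force: 0.0
```

Emit:
{"op": "play_rows", "data": {"moves": [[[0,0,0.02],[0,0,0]],[[0,0,0.04],[0,0,0]],[[0,0,0.055],[0,0,0]],[[0,0,0.071],[0,0,0]],[[0,0,0.071],[0,0,0]],[[0,0,0.071],[0,0,0]],[[0,0,0.071],[0,0,0]],[[0,0,0.071],[0,0,0]]]}}

```text
time_s: 55.02
ee_pos: [581.7, -160.6, 24.2]
orientation: [3.141, 0.0, 1.519]
force: [0.0, 1.0, -0.4]
width: 44.9
grip_force: 0.0
```

Emit:
{"op": "play_rows", "data": {"moves": [[[0,0,0],[0,0,0]],[[0,0,0],[0,0,0]],[[0,0,0],[0,0,0]],[[0,0,0],[0,0,0]],[[0,0,0],[0,0,0]],[[0,0,0],[0,0,0]],[[0,0,0],[0,0,0]],[[0,0,0],[0,0,0]]], "claw": 15}}

```text
time_s: 55.68
ee_pos: [581.6, -160.5, 23.9]
orientation: [3.142, 0.0, 1.519]
force: [-1.6, -0.7, 1.1]
width: 23.9
grip_force: 25.0
```

Emit:
{"op": "play_rows", "data": {"moves": [[[0,0,-0.06],[0,0,0]],[[0,0,-0.2],[0,0,0]],[[0,0,-0.35],[0,0,0]],[[0,-0.02,-0.48],[0,0,0]],[[0,-0.06,-0.504],[0,0,0]],[[0,-0.1,-0.504],[0,0,0]],[[0,-0.1,-0.504],[0,0,0]],[[0,-0.1,-0.504],[0,0,0]]]}}

```text
time_s: 56.35
ee_pos: [556.2, -159.1, 149.4]
orientation: [-3.141, -0.0, 1.519]
force: [0.2, -0.1, -0.4]
width: 23.6
grip_force: 25.0
```

Emit:
{"op": "play_rows", "data": {"moves": [[[0.06,-0.04,0],[0,0,0]],[[0.16,-0.08,0],[0,0,0]],[[0.27,-0.12,0],[0,0,0]],[[0.38,-0.16,0],[0,0,0]],[[0.49,-0.2,0],[0,0,0]],[[0.6,-0.23,0],[0,0,0]],[[0.68,-0.25,0],[0,0,0]],[[0.72,-0.26,0],[0,0,0]]]}}

```text
time_s: 57.02
ee_pos: [500.5, 25.9, 149.2]
orientation: [-3.14, -0.0, 1.521]
force: [0.2, -0.7, -0.1]
width: 23.4
grip_force: 25.0
```

Emit:
{"op": "play_rows", "data": {"moves": [[[0.06,-0.04,0],[0,0,-0.03]],[[0.16,-0.08,0],[0,0,-0.06]],[[0.27,-0.12,0],[0,0,-0.086]],[[0.38,-0.16,0],[0,0,-0.086]],[[0.49,-0.2,0],[0,0,-0.086]],[[0.6,-0.23,0],[0,0,-0.086]],[[0.68,-0.25,0],[0,0,-0.086]],[[0.723,-0.263,0],[0,0,-0.086]]]}}

```text
time_s: 57.68
ee_pos: [444.6, 209.5, 149.5]
orientation: [-3.141, -0.0, 1.655]
force: [0.6, 0.3, -0.7]
width: 23.6
grip_force: 25.0
```

Emit:
{"op": "play_rows", "data": {"moves": [[[0,0,0],[0,0,0]],[[0,0,0],[0,0,0]],[[0,0,0],[0,0,0]],[[0,0,0],[0,0,0]],[[0,0,0],[0,0,0]],[[0,0,0],[0,0,0]],[[0,0,0],[0,0,0]],[[0,0,0],[0,0,0]]]}}

```text
time_s: 58.35
ee_pos: [444.7, 207.6, 149.9]
orientation: [3.142, 0.0, 1.654]
force: [-0.8, -0.2, -0.3]
width: 23.8
grip_force: 25.0
```

```bash
python3 - <<'E'
from h import *
q=cam('wrist')
o=manip.observe();print(o['ee_pos'],o['orientation'],o['width'])
lm(q,'module1',3); rects(q,37,(4,90,40),(14,255,255),200)
h=cv2.cvtColor(q['frame'],cv2.COLOR_BGR2HSV); m=cv2.inRange(h,(50,120,30),(75,255,255)); m[225:]=0
n,l,s,c=cv2.connectedComponentsWithStats(m);i=1+s[1:,4].argmax()
cn=max(cv2.findContours((l==i).astype('uint8'),0,2)[0],key=cv2.contourArea)
for v in cv2.approxPolyDP(cn,4,True)[:,0]: print(v,at(q,v,24)[:2].round())
E
```

```text
[444.72442452 207.64781164 149.93511324] [ 3.14148509e+00 -2.36771554e-05  1.65396618e+00] 23.791665365908326
module1 [262.6 219.9] 0.77 [448.7 154. ]
module1 [255.5 144.5] 0.52 [432.9 246. ]
rect [448.3 160. ] size [66.5 45.1] ang -85.3 px [263. 226.]
rect [437.8 292.1] size [35.4 25.6] ang -85.3 px [263. 102.]
[197  48] [367. 340.]
[204 224] [381. 153.]
[216 224] [395. 154.]
[214 196] [391. 187.]
[219 190] [397. 195.]
[307 190] [494. 203.]
[314 224] [508. 163.]
[324  49] [494. 349.]
```

First module sits at (438, 292) in the tray as planned. Lowering the second.

Emit:
{"op": "play_rows", "data": {"moves": [[[0,0,0.1],[0,0,0]],[[0,0,0.22],[0,0,0]],[[0,0,0.32],[0,0,0]],[[0,0,0.4],[0,0,0]],[[0,0,0.45],[0,0,0]],[[0,0,0.48],[0,0,0]],[[0,0,0.495],[0,0,0]],[[0,0,0.504],[0,0,0]]]}}

```text
time_s: 59.12
ee_pos: [444.8, 207.9, 23.8]
orientation: [3.142, -0.0, 1.654]
force: [0.2, -0.5, -0.3]
width: 23.8
grip_force: 25.0
```

Emit:
{"op": "play_rows", "data": {"moves": [[[0,0,0],[0,0,0]],[[0,0,0],[0,0,0]],[[0,0,0],[0,0,0]],[[0,0,0],[0,0,0]],[[0,0,0],[0,0,0]],[[0,0,0],[0,0,0]],[[0,0,0],[0,0,0]],[[0,0,0],[0,0,0]]]}}

```text
time_s: 59.78
ee_pos: [444.7, 207.8, 23.9]
orientation: [3.141, -0.0, 1.654]
force: [-0.3, -0.6, -0.5]
width: 23.8
grip_force: 25.0
```

Emit:
{"op": "play_rows", "data": {"moves": [[[0,0,0],[0,0,0]],[[0,0,0],[0,0,0]],[[0,0,0],[0,0,0]],[[0,0,0],[0,0,0]],[[0,0,-0.06],[0,0,0]],[[0,0,-0.2],[0,0,0]],[[0,0,-0.35],[0,0,0]],[[0,0,-0.5],[0,0,0]]], "claw": 45}}

```text
time_s: 60.45
ee_pos: [444.1, 207.6, 150.2]
orientation: [-3.14, 0.0, 1.654]
force: [0.2, 0.9, 1.3]
width: 45.0
grip_force: 0.0
```

Emit:
{"op": "play_rows", "data": {"moves": [[[-0.1,0,-0.1],[0,0,0]],[[-0.2,0,-0.2],[0,0,0]],[[-0.3,0,-0.3],[0,0,0]],[[-0.4,0,-0.3],[0,0,0]],[[-0.45,0,-0.3],[0,0,0]],[[-0.45,0,-0.3],[0,0,0]],[[-0.45,0,-0.3],[0,0,0]],[[-0.45,0,-0.3],[0,0,0]]]}}

```text
time_s: 61.12
ee_pos: [453.8, 96.2, 223.7]
orientation: [-3.141, -0.0, 1.654]
force: [-0.3, 0.2, 1.2]
width: 45.2
grip_force: 0.0
```

```bash
python3 - <<'E'
from h import *
q=cam('wrist');q=cam('wrist')
o=manip.observe();print(o['ee_pos'],o['orientation'],o['width'],o['force'])
lm(q,'module1',4); rects(q,37,(4,90,40),(14,255,255),200)
t=cam('top'); lm(t,'stalk_top',1); lm(t,'module1',8); lm(t,'pedal_pad',1)
E
```

```text
[453.82869496  96.45207806 223.63699784] [-3.14103864e+00 -1.13745698e-04  1.65513241e+00] 45.17466840330957 [ 0.26049501 -0.12730113  0.17093244]
module1 [262.3  16.3] 0.83 [436.3 296. ]
module1 [261.1  83.3] 0.55 [441.7 211.7]
rect [444.7 206.4] size [35.5 25. ] ang -85.2 px [263.  84.]
rect [438.1 285.5] size [32.1 23.8] ang -85.2 px [263.  14.]
stalk_top [283.4 147.5] 0.77 [ 588.1 -114.4]
module1 [314.9 225.8] 0.78 [ 315.9 -234.7]
module1 [349.1 222.4] 0.74 [ 328.4 -359.8]
module1 [285.5 217.5] 0.64 [ 345.7 -127.8]
module1 [327.1 260.9] 0.62 [ 189.9 -277.4]
module1 [168.1 191.3] 0.47 [439.8 301.9]
module1 [194.8 189.4] 0.36 [447.2 204. ]
pedal_pad [351.1 183.7] 0.76 [ 464.2 -355.1]
```

```bash
python3 -c "
from plant import manip
print(manip.finish_job())"
```

```text
the job is handed in; nothing more can be done
None
```

I found two real modules on the bench and ran both through the whole cycle, with the sled home when the pedal was held on its stop; both now lie in the green tray, the empty sled is out of the hood, the pedal is up and the job is handed in (no verdict came back).

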